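Set a shaft on V-blocks for its run-out check

TASK

Set up the steel shaft for a run-out check across the middle of the granite plate: stand the two V-blocks on the plate, one left and one right of its middle, pull the shaft forward out of its two spring clips and lay it in both vees, so that its thick part is at the middle of the plate, its threaded end points to the robot's left, and each V-block stands centrally under one of the two plain journals. Then stand the drilled stop block on the plate, broad face square to the shaft, close to the shaft's plain right-hand end (touching or no more than a finger's width away), and bring the dial gauge stand round behind the shaft so that its plunger points squarely at the middle of the thick part and just touches it or stops up to a finger's width short. Leave everything upright and let go, and never drop the shaft or the gauge.

Things in the scene. Friction and masses are not known exactly. Their poses are not given: they have to be found in the camera images.
- plate: Dark granite surface plate, fixed, 300 x 300 mm, flat top 40 mm above the origin (centre of its underside, on the bench). x points away from the robot (behind), y to the robot's left; turned up to 0.15 rad. The gauge stand and a bystander (plain steel ring, 54 mm wide) start on its rear half.
- vblock_a_mid (a point): One of two identical steel V-blocks (either may go on either side), upright on a 3 mm mat beside the plate: 46 mm across (x), 32 mm along the vee (y), 45 mm high (z), 0.4 kg. Point: its centre, 22.5 mm above its underside. The 90-degree vee, open upward, 34 mm wide, runs along y; a 20 mm journal seated in it has its axis 42 mm above the underside.
- vblock_b_mid (a point): The other V-block, the same in every way. A small oil jar (42 mm wide, 75 mm high), not needed, stands with the V-blocks and the stop block, about 110 mm from its neighbours.
- shaft_mid (a point): Turned steel shaft, 0.6 kg, level in the rack's clips, thread to the left. Point: on its axis, middle of the thick part; y along the axis towards the thread (x, z roll with it). Along y: thick part 28 mm in diameter, -25 to 25 mm (grip here); plain journals 20 mm in diameter, 25 to 85 mm either side (middles at 55); 12 mm threaded stub 85 to 105 mm; plain flat end at -85 mm.
- rack_clips (a point): Fixed grey rack. Point: on the held shaft's axis midway between two sprung C-clips at y = 55 and -55 mm (12 mm wide, 14 mm up and down, 18 mm forward), 90 mm above the bench. They open forward (rack's -x): a level pull of about 10 N; free after 40 mm, not upward. Uprights at y 39 to 67 mm, 15 mm behind the axis, reach 28 mm above it; open between, down to a 12 mm base.
- stop_mid (a point): Steel stop block with drilled holes, standing on end on the mat: 50 mm (x) by 25 mm (y), 75 mm high (z), 0.55 kg. Point: its centre, 37.5 mm above its underside. Its broad, drilled faces are +y and -y.
- gauge_post (a point): Dial gauge on a stand, 0.75 kg. Point: on the axis of its upright post (14 mm in diameter, bare from 40 mm up to its top at 100 mm), 80 mm above the underside. Base 64 x 56 x 20 mm, reaching 34 mm behind the post. The dial (40 mm, face up) and plunger lie to the stand's -x; plunger axis 42 mm up (as the seated shaft's), tip 80 mm from the post's axis, springs in 8 mm (1 N). It starts turned aside.
Not all that is in view belongs to the job. Of the things that look like the part that bears shaft_mid, the larger one is meant. Leave any red look-alike of the part that bears stop_mid alone.

How it is judged:
At the end, for the whole second after the job is handed in: V-blocks upright, within 12 mm of the journals' middles; shaft seated, thick part within 20 mm of the plate's centre, thread left; stop at most 16 mm off the plain end; gauge behind, aimed within 13 mm, tip at most 18 mm short; all upright, square within 0.15 to 0.2 rad, at rest (((y of vblock_a_mid in the frame of shaft_mid between 0.043 and 0.067 m and y of vblock_b_mid in the frame of shaft_mid between -0.067 and -0.043 m) or (y of vblock_b_mid in the frame of shaft_mid between 0.043 and 0.067 m and y of vblock_a_mid in the frame of shaft_mid between -0.067 and -0.043 m)) and z of vblock_a_mid in the frame of plate between 0.0585 and 0.0665 m and angle between each of vblock_a_mid, vblock_b_mid, stop_mid, gauge_post's own z axis and vertical below 0.1 rad and z of vblock_b_mid in the frame of plate between 0.0585 and 0.0665 m and z of shaft_mid in the frame of plate between 0.078 and 0.0865 m and x of shaft_mid in the frame of plate between -0.02 and 0.02 m and y of shaft_mid in the frame of plate between -0.02 and 0.02 m and angle between the y axis of shaft_mid and the y axis of plate, either way round below 0.15 rad and y of stop_mid in the frame of shaft_mid between -0.114 and -0.0955 m and x of shaft_mid in the frame of stop_mid between -0.015 and 0.015 m and angle between the y axis of stop_mid and the y axis of plate, either way round below 0.2 rad and z of stop_mid in the frame of plate between 0.0735 and 0.0815 m and y of stop_mid in the frame of plate below -0.05 m and x of shaft_mid in the frame of gauge_post between -0.112 and -0.085 m and y of shaft_mid in the frame of gauge_post between -0.013 and 0.013 m and angle between the x axis of gauge_post and the x axis of plate, either way round below 0.2 rad and x of gauge_post in the frame of plate above 0.05 m and z of gauge_post in the frame of plate between 0.116 and 0.124 m and linear speed of each of shaft, vblock_a, vblock_b, stop, gauge below 0.02 m/s); the robot touches nothing.
It fails at once if the shaft is dropped: it moves faster than 0.55 m/s (a free fall of 15 mm) with no finger on it (linear speed of shaft above 0.55 m/s and contact force between the fingers and shaft below 0.05 N).
It fails at once if the gauge is dropped: it moves faster than 0.55 m/s with no finger on it (linear speed of gauge above 0.55 m/s and contact force between the fingers and gauge below 0.05 N).
It also fails if it takes over 117 s, if anything falls off the work surface, if the arm or the gripper's body presses on something with over 40 N, if the wrist force passes 120 N, or if a joint passes its speed limit or range.

ROBOT

A 6-joint arm with a two-finger parallel gripper is mounted at the origin on the work surface. World frame = base frame: x ahead of the robot, y to its left, z up, the work surface at z = 0. Lengths are in m, angles in rad, forces in N, time in s.
With the tool pointing down it reaches from about 0.225 to 0.875 m from the base axis. Payload 3.4 kg.
Tool frame: the origin (TCP) lies at the very end of the fingers, on their centre line; the grasp point (between the pads) lies 19 mm behind it; z points along the fingers, y is the line along which they close (so a half turn about z gives the same grasp; the last joint's range is limited). The gripper opens to 85 mm and grips with 20 to 120 N. Pads are 22 mm wide; open, the fingers measure 114 mm over their backs; the gripper's body (76 mm by 85 mm) begins 54 mm behind the grasp point. The pads swing forward as they close: fully open they stand 13 mm farther back than shut.
Start: joints at [1.099, 0.276, 1.505, -0, 1.361, -0.121], TCP at [0.198, 0.54, 0.198] pointing down, gripper open.
Joint ranges: [-2.89, 2.89], [-0.75, 2.08], [0.22, 2.7], [-1.18, 4.32], [0.11, 2.71], [-2.7, 2.7]. Speed limits (rad/s): [2.57, 2.57, 3.14, 3.14, 3.14, 3.14].

INTERFACE

Orientations are given as a unit quaternion [w, x, y, z].
In Python, from rig import get_state, optics, sign_off gives the robot as it stands.
- The arm moves only by the tool send_rows, never from a script. Its argument "increments" is a list of rows, each an object with "gripper": the gripper's target within -1 to 1 (shut at 1, half-way at 0, fully open at -1); "linear": the shift along the world's x, y, z in m, a list of three; "delta_rot": the turn, a rotation vector about the world's x, y, z in rad, a list of three. In form: [{"gripper": gripper, "linear": [dx, dy, dz], "delta_rot": [rx, ry, rz]}, ...]. A call has 1 to 8 rows; each row is the pose to reach, as a shift and turn from the pose commanded when the call began; what a row does not reach only later rows make up. A row lasts 1/10 s, in which the tool goes at most 50 mm and 8.59 degrees, less where a joint would pass 70% of its speed; a pose out of reach is approached as far as the arm can. A call with a gripper value outside its range is refused whole. The fingers move at their own pace and stop on an object; "newtons" is the grip in N (left out, the last holds). Time passes only in rows, so rows that repeat a pose let the fingers close. It gives the time, the measured TCP pose, the force, the opening and the grip force at its end, in the units of the state.
- get_state(): the state, without advancing time (a new reading comes with each control period).
- optics.get_image(name): name is "side" or "top" or "wrist"; returns a dict with "pixels" (400x640x3 uint8, blue, green, red), "K" (3x3 intrinsics, pixels), "rvec" (rotation vector, rad) and "tvec" (3), from world to camera coordinates, as OpenCV has them; the wrist camera has in their place "T_tool_cam" (4x4, takes a point from camera to tool coordinates, whose origin is the TCP and whose axes are the flange's). Camera axes: x right, y down, z forward; pixel columns grow to the right and rows downward; lengths in m; the calibration is good to about 2 mm. A picture is of the moment at which its call begins: read the wrist's pose just before it. There is no depth.
- sign_off(): hands the job in; it is judged then, once.
The state is a dict: "clock": time; "qpos": joint angles; "qd": joint speeds; "effort": joint torques, N m; "position": TCP position; "ee_rot": TCP orientation; "contact_force": force on the tool from outside, world axes, zero at the start; "moment": the same for the moment, N m; "width": finger opening in m; "gripper_force": force on a finger pad.
Only numpy, scipy, OpenCV 4.12 (cv2) and the standard library are available. Lean on these libraries where they do the work, as an engineer would, in place of code of your own. Each camera call takes 0.05 s, during which the arm holds its last target. There are 200 camera calls.

## Working session

There is one attempt and no reset: what is moved stays moved. The work goes in short steps, Python scripts to look and compute and a tool call to move; the robot and the scene stay as the last step left them, time stands still between calls to the robot, and variables do not carry over. Pictures are saved under pics/ and viewed, at most 14 in all, crops included, and the job is handed in when it is done.

Besides the shell and the picture viewer there is one more tool, called after "Emit:" in YAML: its name, and indented under it one key for each argument. send_rows: Moves the arm, as the interface text tells. Its arguments: {"type":"object","properties":{"increments":{"type":"array"},"newtons":{"type":"number"}},"required":["increments"]}

```bash
ls; mkdir -p pics
cat > h.py <<'E'
import numpy as np, cv2
from rig import get_state, optics, sign_off
from scipy.spatial.transform import Rotation as R
def cam(name):
    s=get_state(); d=optics.get_image(name); K=np.array(d["K"],float)
    if name=="wrist":
        w,x,y,z=s["ee_rot"]; T=np.eye(4); T[:3,:3]=R.from_quat([x,y,z,w]).as_matrix(); T[:3,3]=s["position"]
        M=T@np.array(d["T_tool_cam"])      # cam->world
    else:
        C=np.eye(4); C[:3,:3]=cv2.Rodrigues(np.array(d["rvec"],float))[0]; C[:3,3]=np.ravel(d["tvec"]); M=np.linalg.inv(C)
    return np.array(d["pixels"]),K,M
def px2w(K,M,uv,z):
    "pixels -> world points on height z"
    out=[]
    for (u,v) in uv:
        r=M[:3,:3]@np.linalg.inv(K)@[u,v,1]; o=M[:3,3]
        out.append(o+r*(z-o[2])/r[2])
    return np.array(out)
def w2px(K,M,P):
    C=np.linalg.inv(M); p=(C[:3,:3]@np.atleast_2d(P).T).T+C[:3,3]; q=(K@p.T).T
    return q[:,:2]/q[:,2:]
def save(name,img,box=None,s=1):
    if box: img=img[box[1]:box[3],box[0]:box[2]]
    cv2.imwrite("pics/"+name,cv2.resize(img,None,fx=s,fy=s,interpolation=cv2.INTER_CUBIC))
E
python3 - <<'E'
from h import *
for n in ("top","side"):
    i,K,M=cam(n); save(n+"0.png",i,s=1.25); np.savez(n+".npz",i=i,K=K,M=M); print(n,K.round(1).tolist(),M.round(3).tolist())
print(get_state())
E
```

```text
pics
top [[460.9, 0.0, 317.8], [0.0, 460.9, 205.4], [0.0, 0.0, 1.0]] [[-0.02, -0.997, 0.073, 0.384], [-1.0, 0.018, -0.016, 0.0], [0.015, -0.074, -0.997, 1.261], [0.0, 0.0, 0.0, 1.0]]
side [[424.8, 0.0, 323.7], [0.0, 424.8, 202.8], [0.0, 0.0, 1.0]] [[0.971, -0.118, 0.206, 0.196], [-0.238, -0.495, 0.836, -1.099], [0.004, -0.861, -0.509, 0.75], [0.0, 0.0, 0.0, 1.0]]
{'clock': 0.1, 'qpos': array([ 1.09899377e+00,  2.76527100e-01,  1.50599246e+00,  4.59401860e-06,
        1.36072687e+00, -1.20995940e-01]), 'qd': array([ 0.00145945, -0.00070307, -0.00311604,  0.00147777,  0.00021088,
       -0.00055876]), 'effort': array([ 7.17758194e-04, -4.17699623e+01, -2.46405476e+01, -3.45620492e-04,
        5.81613538e-03,  1.91862995e-06]), 'position': array([0.19736151, 0.5395063 , 0.19733453]), 'ee_rot': array([-2.43664958e-04,  1.74505687e-01,  9.84655819e-01, -7.90177246e-04]), 'contact_force': array([-0.03525758, -0.54817567,  0.29690406]), 'moment': array([-0.03655845, -0.01468954, -0.02578691]), 'gripper_force': 0.0, 'width': 0.08543117704731668}
```

View pics/top0.png

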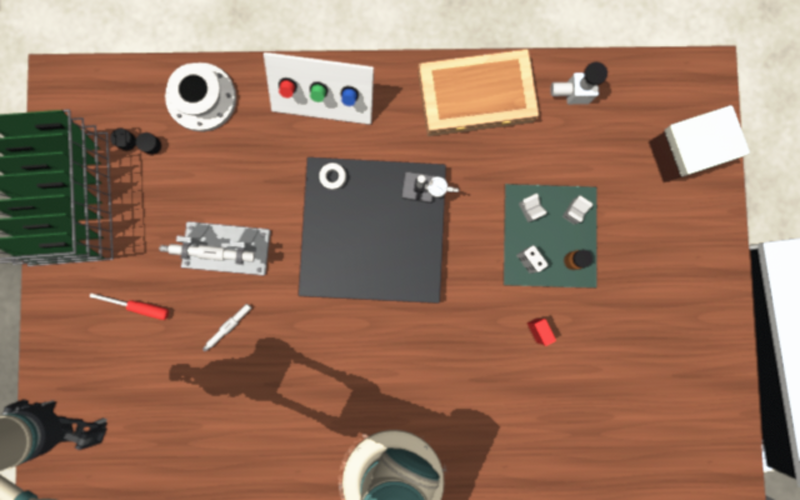

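View pics/side0.png

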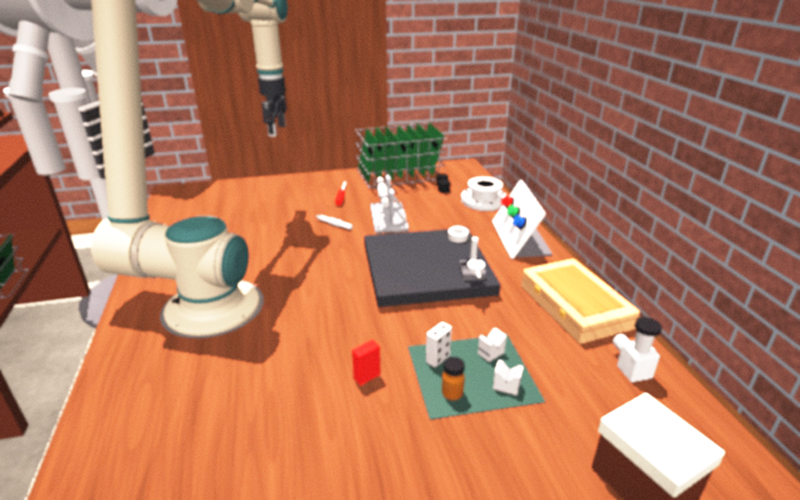

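The top view (1.25x) shows the following:
- The plate is centred near (373,230). The gauge is at (425,187) with its plunger pointing right, and the ring is at (332,176).
- The mat holds V-blocks at (533,207) and (579,210), the white drilled stop at (534,260), and the jar at (580,259).
- Shaft candidates are the one clipped in the rack at (222,250) and a small loose one at (228,327). The rack one is larger and clipped, so it fits.
- Stop candidates are the white drilled block at (534,260) and a red block at (543,331). I want the white one.

I'll confirm these in one enlarged crop.

Run:
```python
from h import *
d=np.load("top.npz"); i,K,M=d["i"],d["K"],d["M"]
def c(x,y): return cv2.resize(i[y:y+75,x:x+100],(400,300),interpolation=cv2.INTER_CUBIC)
m=np.vstack([np.hstack([c(395,150),c(125,165)]),np.hstack([c(300,120),c(235,120)])])
cv2.imwrite("pics/mos.png",m)
g=cv2.cvtColor(i,cv2.COLOR_BGR2GRAY)
# plate: dark pixels
P=((g<75)&(i.max(2).astype(int)-i.min(2)<25)).astype(np.uint8); P[:, :230]=0;P[:,365:]=0;P[:115]=0;P[250:]=0
P=cv2.morphologyEx(P,cv2.MORPH_CLOSE,np.ones((5,5)))
cs=max(cv2.findContours(P,0,2)[0],key=cv2.contourArea); r=cv2.minAreaRect(cs); b=cv2.boxPoints(r)
W=px2w(K,M,b,0.04); print("plate",W.round(3).tolist(),W.mean(0).round(4),[np.linalg.norm(W[k]-W[k-1]).round(3) for k in range(4)])
for n,(u,v),z in [("vb1",(533,207),.03),("vb2",(579,210),.03),("stop",(534,260),.06),("shaft",(222,251),.09),("gaugepost",(421,184),.12),("ring",(332,176),.05)]:
    print(n,px2w(K,M,[(u/1.25,v/1.25)],z).round(3))
```

```text
plate [[0.667, -0.031, 0.04], [0.69, -0.037, 0.04], [0.667, -0.131, 0.04], [0.644, -0.125, 0.04]] [ 0.6669 -0.0809  0.04  ] [np.float64(0.097), np.float64(0.023), np.float64(0.097), np.float64(0.023)]
vb1 [[ 0.576 -0.316  0.03 ]]
vb2 [[ 0.568 -0.416  0.03 ]]
stop [[ 0.459 -0.306  0.06 ]]
shaft [[0.488 0.337 0.09 ]]
gaugepost [[ 0.613 -0.069  0.12 ]]
ring [[0.647 0.116 0.05 ]]
```

View pics/mos.png

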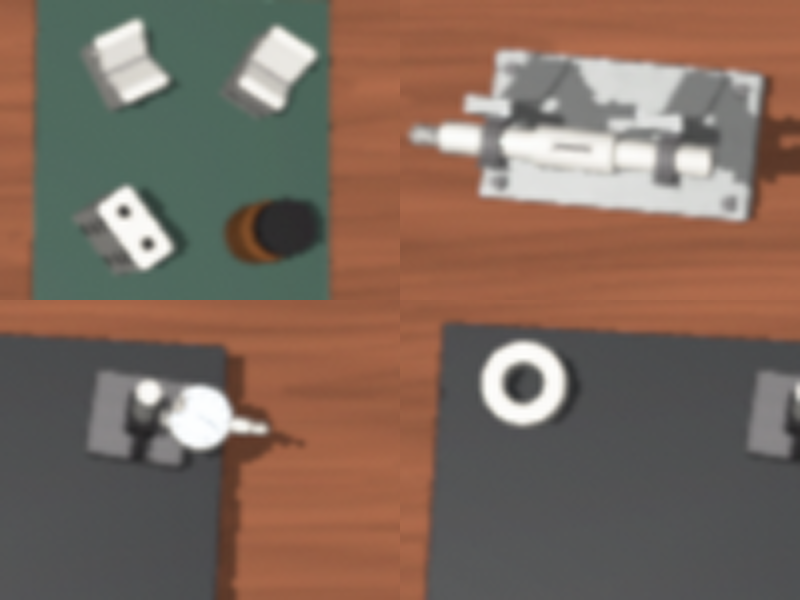

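The mosaic confirms the picks. The white drilled stop is at panel pixel (128,228) and the V-blocks are at (125,62) and (270,70). The large shaft is clipped in the rack with its thread left, tip (412,134) and plain end (713,160). The gauge points right, with its post at (148,390).

Next I'll move over the rack and take a wrist look.

Emit:
send_rows:
  increments:
    - {"gripper": -1,"linear": [0.2,-0.21,0.15],"delta_rot": [0,0,0]}
    - {"gripper": -1,"linear": [0.2,-0.21,0.15],"delta_rot": [0,0,0]}
    - {"gripper": -1,"linear": [0.2,-0.21,0.15],"delta_rot": [0,0,0]}
    - {"gripper": -1,"linear": [0.2,-0.21,0.15],"delta_rot": [0,0,0]}
    - {"gripper": -1,"linear": [0.2,-0.21,0.15],"delta_rot": [0,0,0]}
    - {"gripper": -1,"linear": [0.2,-0.21,0.15],"delta_rot": [0,0,0]}
    - {"gripper": -1,"linear": [0.2,-0.21,0.15],"delta_rot": [0,0,0]}
    - {"gripper": -1,"linear": [0.2,-0.21,0.15],"delta_rot": [0,0,0]}

```text
clock: 0.9
position: [0.4004, 0.3282, 0.3496]
ee_rot: [0.002, 0.177, 0.984, 0.001]
contact_force: [-0.9, -0.7, 0.4]
width: 0.0855
gripper_force: 0.0
```

Run:
```python
from h import *
i,K,M=cam("wrist"); save("w1.png",i); np.savez("w1.npz",i=i,K=K,M=M); print(K.round(1).tolist(),M.round(3).tolist()); print(optics.get_image("wrist")["T_tool_cam"])
d=np.load("top.npz"); i,K,M=d["i"],d["K"],d["M"]
W=px2w(K,M,[(245.8,125.8),(356.3,131.3),(350.4,241.6),(239.2,236.8)],0.04)[:,:2]
print(W.round(3),W.mean(0).round(4),[np.linalg.norm(W[k]-W[k-1]).round(3) for k in range(4)])
print([np.arctan2(*((a-b)[[1,0]]))-o for a,b,o in [(W[0],W[1],np.pi/2),(W[3],W[2],np.pi/2),(W[0],W[3],0),(W[1],W[2],0)]])
S=px2w(K,M,[(128,198.5),(203.3,205),(165.7,201.7)],0.09)[:,:2];print(S.round(3),np.arctan2(*((S[0]-S[1])[[1,0]]))-np.pi/2)
```

```text
[[286.0, 0.0, 318.6], [0.0, 286.0, 199.5], [0.0, 0.0, 1.0]] [[0.348, 0.904, 0.247, 0.339], [0.937, -0.337, -0.089, 0.351], [0.003, 0.262, -0.965, 0.525], [0.0, 0.0, 0.0, 1.0]]
[[-3.66740122e-04 -9.65902851e-01 -2.58904514e-01  6.53241248e-02]
 [ 9.99999318e-01 -6.41302092e-04  9.76018703e-04 -8.32155430e-05]
 [-1.10877525e-03 -2.58903979e-01  9.65902428e-01 -1.75211394e-01]
 [ 0.00000000e+00  0.00000000e+00  0.00000000e+00  1.00000000e+00]]
[[ 0.691  0.169]
 [ 0.671 -0.127]
 [ 0.376 -0.104]
 [ 0.394  0.189]] [0.5329 0.0318] [np.float64(0.298), np.float64(0.297), np.float64(0.297), np.float64(0.294)]
[np.float64(-0.06644386242293088), np.float64(-0.0625996742252033), np.float64(-0.06647504326522774), np.float64(-0.07842002824696806)]
[[0.496 0.462]
 [0.476 0.272]
 [0.486 0.367]] -0.10497714313078821
```

View pics/w1.png

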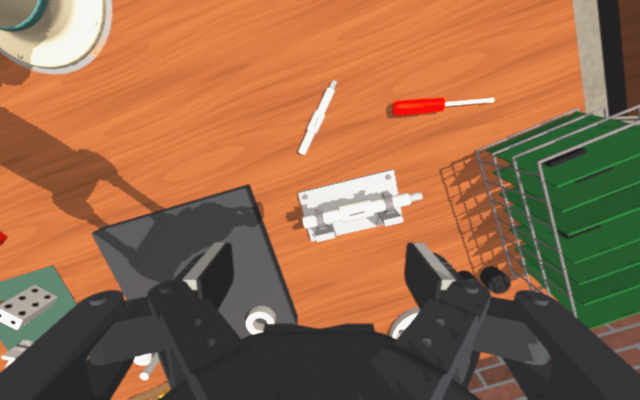

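The wrist view shows the shaft in the rack, thread tip (421,197) and plain end (304,222), which agrees with the top estimate of mid (0.485, 0.357), yaw -0.105. The plate is at (0.533, 0.032), yaw about -0.067.

Now over to the mat.

Emit:
send_rows:
  increments:
    - {"gripper": -1,"linear": [0.2,-0.69,-0.1],"delta_rot": [0,0,0]}
    - {"gripper": -1,"linear": [0.2,-0.69,-0.1],"delta_rot": [0,0,0]}
    - {"gripper": -1,"linear": [0.2,-0.69,-0.1],"delta_rot": [0,0,0]}
    - {"gripper": -1,"linear": [0.2,-0.69,-0.1],"delta_rot": [0,0,0]}
    - {"gripper": -1,"linear": [0.2,-0.69,-0.1],"delta_rot": [0,0,0]}
    - {"gripper": -1,"linear": [0.2,-0.69,-0.1],"delta_rot": [0,0,0]}
    - {"gripper": -1,"linear": [0.2,-0.69,-0.1],"delta_rot": [0,0,0]}
    - {"gripper": -1,"linear": [0.2,-0.69,-0.1],"delta_rot": [0,0,0]}

```text
clock: 1.8
position: [0.5074, -0.0504, 0.2916]
ee_rot: [-0.001, 0.173, 0.985, 0.001]
contact_force: [1.4, 0.4, -0.4]
width: 0.0853
gripper_force: 0.0
```

Emit:
send_rows:
  increments:
    - {"gripper": -1,"linear": [0.1,-0.35,-0.05],"delta_rot": [0,0,0]}
    - {"gripper": -1,"linear": [0.1,-0.35,-0.05],"delta_rot": [0,0,0]}
    - {"gripper": -1,"linear": [0.1,-0.35,-0.05],"delta_rot": [0,0,0]}
    - {"gripper": -1,"linear": [0.1,-0.35,-0.05],"delta_rot": [0,0,0]}
    - {"gripper": -1,"linear": [0.1,-0.35,-0.05],"delta_rot": [0,0,0]}
    - {"gripper": -1,"linear": [0.1,-0.35,-0.05],"delta_rot": [0,0,0]}
    - {"gripper": -1,"linear": [0.1,-0.35,-0.05],"delta_rot": [0,0,0]}
    - {"gripper": -1,"linear": [0.1,-0.35,-0.05],"delta_rot": [0,0,0]}

```text
clock: 2.6
position: [0.6086, -0.4029, 0.2386]
ee_rot: [-0.002, 0.175, 0.985, 0.001]
contact_force: [-0.6, 1.3, -0.4]
width: 0.0851
gripper_force: 0.0
```

Run:
```python
from h import *
s=get_state(); print(s["position"],s["qpos"].round(2),s["clock"])
i,K,M=cam("wrist"); np.savez("w2.npz",i=i,K=K,M=M); save("w2.png",i,(120,20,520,300),2)
print(w2px(K,M,[(.576,-.316,.03),(.568,-.416,.03),(.459,-.306,.06)]).round())
```

```text
[ 0.60858773 -0.4028888   0.23863719] [-0.68  0.51  1.04 -0.    1.6  -1.9 ] 2.6
[[372. 127.]
 [298. 148.]
 [354.  21.]]
```

View pics/w2.png

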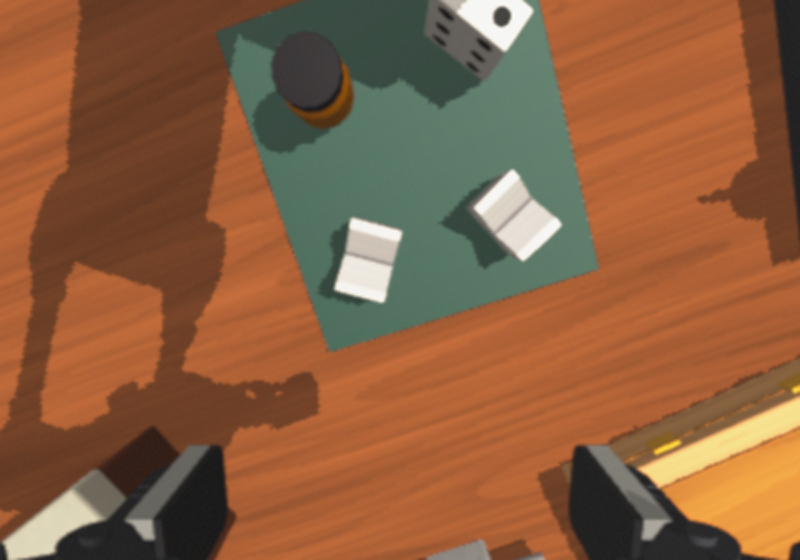

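V2, the view's left block, has top corners (350,217), (402,231), (386,302), (334,290). V1 has (514,169), (561,224), (524,261), (471,207). The stop's top face is at (495,10), and the jar is clear at upper left.

```bash
cat >> h.py <<'E'
def quad(K,M,uv,z):
    "centre, side lengths and edge yaws (deg) of a seen top face"
    W=px2w(K,M,uv,z)[:,:2]; e=[W[(k+1)%4]-W[k] for k in range(4)]
    L=[np.linalg.norm(a) for a in e]; a1=e[0]-e[2]; a2=e[1]-e[3]
    return W.mean(0).round(4),np.round(L,4),[float(np.degrees(np.arctan2(a[1],a[0])).round(1)) for a in (a1,a2)]
E
python3 - <<'E'
from h import *
d=np.load("w2.npz"); K,M=d["K"],d["M"]
f=lambda q:[(120+u/2,20+v/2) for u,v in q]
print("V2",quad(K,M,f([(350,217),(402,231),(386,302),(334,290)]),.048))
print("V1",quad(K,M,f([(514,169),(561,224),(524,261),(471,207)]),.048))
E
```

```text
V2 (array([ 0.5718, -0.4087]), array([0.0334, 0.0459, 0.0342, 0.0468]), [55.9, -33.6])
V1 (array([ 0.5782, -0.3116]), array([0.045 , 0.0315, 0.0479, 0.0339]), [24.8, -66.5])
```

Emit:
send_rows:
  increments:
    - {"gripper": -1,"linear": [-0.037,-0.006,-0.12],"delta_rot": [0,0,-1.805]}
    - {"gripper": -1,"linear": [-0.037,-0.006,-0.12],"delta_rot": [0,0,-1.805]}
    - {"gripper": -1,"linear": [-0.037,-0.006,-0.12],"delta_rot": [0,0,-1.805]}
    - {"gripper": -1,"linear": [-0.037,-0.006,-0.12],"delta_rot": [0,0,-1.805]}
    - {"gripper": -1,"linear": [-0.037,-0.006,-0.12],"delta_rot": [0,0,-1.805]}
    - {"gripper": -1,"linear": [-0.037,-0.006,-0.12],"delta_rot": [0,0,-1.805]}
    - {"gripper": -1,"linear": [-0.037,-0.006,-0.12],"delta_rot": [0,0,-1.805]}
    - {"gripper": -1,"linear": [-0.037,-0.006,-0.12],"delta_rot": [0,0,-1.805]}

```text
clock: 3.45
position: [0.5714, -0.4032, 0.122]
ee_rot: [-0.001, 0.701, 0.713, 0.0]
contact_force: [0.1, -0.4, -0.1]
width: 0.0854
gripper_force: 0.0
```

Emit:
send_rows:
  increments:
    - {"gripper": -1,"linear": [0.0,-0.005,-0.01],"delta_rot": [0,0,-0.15]}
    - {"gripper": -1,"linear": [0.0,-0.005,-0.02],"delta_rot": [0,0,-0.3]}
    - {"gripper": -1,"linear": [0.0,-0.005,-0.03],"delta_rot": [0,0,-0.45]}
    - {"gripper": -1,"linear": [0.0,-0.005,-0.04],"delta_rot": [0,0,-0.6]}
    - {"gripper": -1,"linear": [0.0,-0.005,-0.075],"delta_rot": [0,0,-0.604]}
    - {"gripper": -1,"linear": [0.0,-0.005,-0.105],"delta_rot": [0,0,-0.604]}
    - {"gripper": -1,"linear": [0.0,-0.005,-0.105],"delta_rot": [0,0,-0.604]}
    - {"gripper": 1,"linear": [0.0,-0.005,-0.105],"delta_rot": [0,0,-0.604]}
  newtons: 50

```text
clock: 4.25
position: [0.5712, -0.4094, 0.0175]
ee_rot: [-0.001, 0.88, 0.474, -0.0]
contact_force: [1.2, -0.1, -0.4]
width: 0.0732
gripper_force: 0.0
```

Emit:
send_rows:
  increments:
    - {"gripper": 1,"linear": [0,0,0],"delta_rot": [0,0,0]}
    - {"gripper": 1,"linear": [0,0,0],"delta_rot": [0,0,0]}
    - {"gripper": 1,"linear": [0,0,0],"delta_rot": [0,0,0]}
    - {"gripper": 1,"linear": [0,0,0],"delta_rot": [0,0,0]}
    - {"gripper": 1,"linear": [0,0,0],"delta_rot": [0,0,0]}

```text
clock: 4.75
position: [0.571, -0.4117, 0.0185]
ee_rot: [0.0, 0.881, 0.474, 0.0]
contact_force: [-0.4, 0.2, -0.1]
width: 0.0004
gripper_force: 0.0
```

Run:
```python
from h import *
a,K,M=cam("wrist"); b,K2,M2=cam("top")
np.savez("w3.npz",i=a,K=K,M=M); np.savez("top3.npz",i=b,K=K2,M=M2)
c=cv2.resize(b[140:240,395:495],(400,400)); cv2.imwrite("pics/c3.png",np.hstack([cv2.resize(a[150:350,220:420],(400,400)),c]))
print(get_state()["position"],get_state()["ee_rot"])
```

```text
[ 0.57088568 -0.41164259  0.0181809 ] [1.64934299e-04 8.80778295e-01 4.73528842e-01 6.31711115e-05]
```

View pics/c3.png

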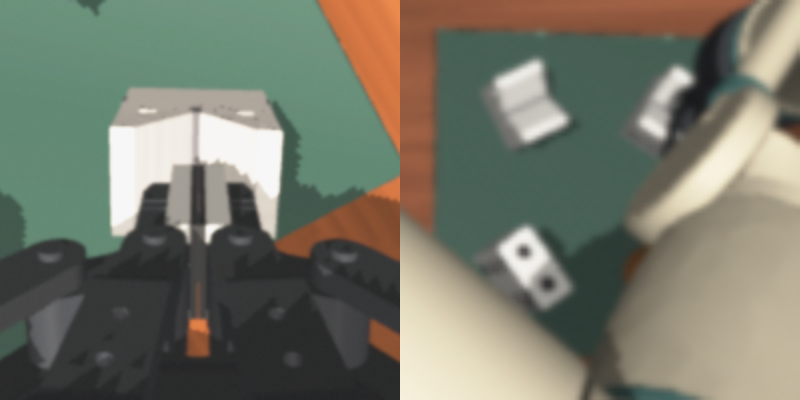

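Run:
```python
from h import *
d=np.load("w3.npz"); K,M=d["K"],d["M"]
f=lambda p:((p-[220,150])*2).round()
s=get_state(); p=np.array(s["position"])
print("tcp",f(w2px(K,M,[p,p+[0,0,.019],p+[0,0,.03]])))
g=lambda q:[(220+u/2,150+v/2) for u,v in q]
print(quad(K,M,g([(110,127),(283,130),(268,240),(112,233)]),.048))
print(px2w(K,M,g([(195,110)]),.031), px2w(K,M,g([(125,90),(268,92)]),.003))
print("top block", )
d=np.load("top3.npz"); print(px2w(d["K"],d["M"],[(460,166)],.04))
# closed finger tips at (197,165): 
for z in (.018,.03,.045,.06): print(z,px2w(K,M,g([(197,165)]),z))
```

```text
tcp [[197. 154.]
 [197. 176.]
 [197. 192.]]
(array([ 0.5714, -0.4092]), array([0.0463, 0.0327, 0.044 , 0.0313]), [-35.4, -126.8])
[[ 0.58071166 -0.39590455  0.031     ]] [[ 0.56006952 -0.38333895  0.003     ]
 [ 0.60067479 -0.41106103  0.003     ]]
top block
[[ 0.57213762 -0.40377757  0.04      ]]
0.018 [[ 0.56877861 -0.41500762  0.018     ]]
0.03 [[ 0.57139361 -0.41105682  0.03      ]]
0.045 [[ 0.57466236 -0.40611831  0.045     ]]
0.06 [[ 0.5779311  -0.40117981  0.06      ]]
```

The fingers shut without touching V2, which hasn't moved, so their tips must be higher than the reported TCP. I'll check this with the side camera.

Run:
```python
from h import *
a,K,M=cam("side"); p=np.array(get_state()["position"]); q=w2px(K,M,[p+[0,0,z] for z in (0,.019,.04,.073,.127)]); print(q.round(1))
c=q[1].astype(int); x0,y0=c[0]-40,c[1]-50
b=cv2.resize(a[y0:y0+75,x0:x0+80],None,fx=8,fy=8,interpolation=cv2.INTER_CUBIC)
for t in q: cv2.circle(b,tuple(((t-[x0,y0])*8).astype(int)),3,(0,0,255),-1)
cv2.imwrite("pics/s3.png",b)
```

```text
[[406.  304.5]
 [406.8 298.6]
 [407.7 292. ]
 [409.2 281.3]
 [411.7 263. ]]
```

View pics/s3.png

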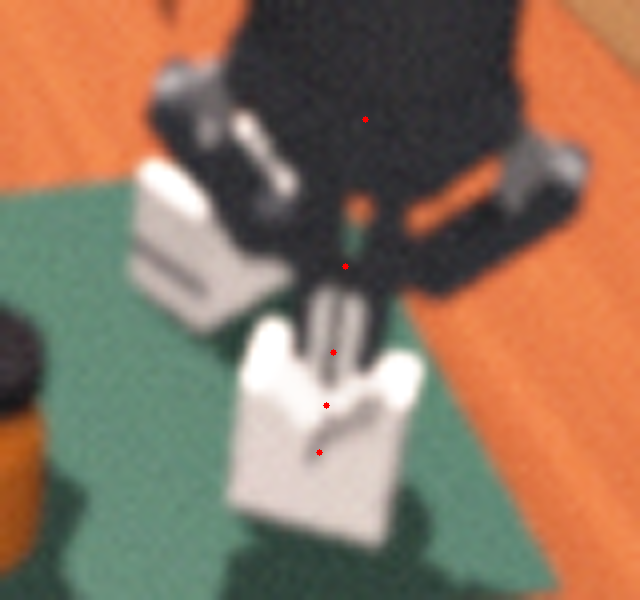

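The side view shows the real fingertips at about (333,387), between the +19 and +40 mm dots, so they end roughly 30 mm above the reported TCP. I'll treat tips as TCP z + 0.03 from here on, then raise, open and regrasp lower.

Emit:
send_rows:
  increments:
    - {"gripper": 1,"linear": [0.0,0.002,0.05],"delta_rot": [0,0,-0.02]}
    - {"gripper": -1,"linear": [0.0,0.002,0.05],"delta_rot": [0,0,-0.02]}
    - {"gripper": -1,"linear": [0.0,0.002,0.05],"delta_rot": [0,0,-0.02]}
    - {"gripper": -1,"linear": [0.0,0.002,0.05],"delta_rot": [0,0,-0.02]}
    - {"gripper": -1,"linear": [0.0,0.002,0.05],"delta_rot": [0,0,-0.02]}
    - {"gripper": -1,"linear": [0.0,0.002,0.05],"delta_rot": [0,0,-0.02]}
    - {"gripper": -1,"linear": [0.0,0.002,0.05],"delta_rot": [0,0,-0.02]}

```text
clock: 5.6
position: [0.5705, -0.4092, 0.0671]
ee_rot: [-0.001, 0.885, 0.465, -0.0]
contact_force: [-0.2, 0.4, -0.0]
width: 0.0847
gripper_force: 0.0
```

Emit:
send_rows:
  increments:
    - {"gripper": -1,"linear": [0.0,0.0,-0.03],"delta_rot": [0,0,0]}
    - {"gripper": -1,"linear": [0.0,0.0,-0.06],"delta_rot": [0,0,0]}
    - {"gripper": -1,"linear": [0.0,0.0,-0.075],"delta_rot": [0,0,0]}
    - {"gripper": -1,"linear": [0.0,0.0,-0.082],"delta_rot": [0,0,0]}
    - {"gripper": -1,"linear": [0.0,0.0,-0.082],"delta_rot": [0,0,0]}

```text
clock: 6.1
position: [0.5706, -0.4093, -0.0149]
ee_rot: [-0.001, 0.885, 0.465, -0.0]
contact_force: [-0.4, 0.1, 0.4]
width: 0.0857
gripper_force: 0.0
```

Emit:
send_rows:
  increments:
    - {"gripper": 1,"linear": [0,0,0],"delta_rot": [0,0,0]}
    - {"gripper": 1,"linear": [0,0,0],"delta_rot": [0,0,0]}
    - {"gripper": 1,"linear": [0,0,0],"delta_rot": [0,0,0]}
    - {"gripper": 1,"linear": [0,0,0],"delta_rot": [0,0,0]}
    - {"gripper": 1,"linear": [0,0,0],"delta_rot": [0,0,0]}
  newtons: 50

```text
clock: 6.6
position: [0.5716, -0.4102, -0.0124]
ee_rot: [0.001, 0.885, 0.465, 0.0]
contact_force: [-0.7, -0.4, 5.6]
width: 0.0451
gripper_force: 54.0
```

Emit:
send_rows:
  increments:
    - {"gripper": 1,"linear": [0,0,0.03],"delta_rot": [0,0,0]}
    - {"gripper": 1,"linear": [0,0,0.075],"delta_rot": [0,0,0]}
    - {"gripper": 1,"linear": [0,0,0.12],"delta_rot": [0,0,0]}
    - {"gripper": 1,"linear": [-0.002,0.02,0.165],"delta_rot": [0,0,0.07]}
    - {"gripper": 1,"linear": [-0.004,0.06,0.19],"delta_rot": [0,0,0.14]}
    - {"gripper": 1,"linear": [-0.007,0.105,0.19],"delta_rot": [0,0,0.21]}
    - {"gripper": 1,"linear": [-0.01,0.15,0.19],"delta_rot": [0,0,0.28]}
    - {"gripper": 1,"linear": [-0.013,0.2,0.19],"delta_rot": [0,0,0.35]}

```text
clock: 7.4
position: [0.557, -0.2081, 0.1753]
ee_rot: [-0.0, 0.79, 0.613, -0.0]
contact_force: [1.8, 0.8, -3.9]
width: 0.0452
gripper_force: 53.3
```

Emit:
send_rows:
  increments:
    - {"gripper": 1,"linear": [-0.003,0.05,0],"delta_rot": [0,0,0.06]}
    - {"gripper": 1,"linear": [-0.007,0.1,0],"delta_rot": [0,0,0.12]}
    - {"gripper": 1,"linear": [-0.01,0.15,0],"delta_rot": [0,0,0.187]}
    - {"gripper": 1,"linear": [-0.014,0.2,0],"delta_rot": [0,0,0.187]}
    - {"gripper": 1,"linear": [-0.018,0.245,-0.02],"delta_rot": [0,0,0.187]}
    - {"gripper": 1,"linear": [-0.02,0.28,-0.045],"delta_rot": [0,0,0.187]}
    - {"gripper": 1,"linear": [-0.021,0.296,-0.08],"delta_rot": [0,0,0.187]}
    - {"gripper": 1,"linear": [-0.021,0.296,-0.11],"delta_rot": [0,0,0.187]}

```text
clock: 8.2
position: [0.5352, 0.0892, 0.0642]
ee_rot: [-0.001, 0.729, 0.684, -0.0]
contact_force: [0.3, -1.3, -3.8]
width: 0.0452
gripper_force: 53.2
```

Emit:
send_rows:
  increments:
    - {"gripper": 1,"linear": [0.001,-0.002,-0.02],"delta_rot": [0,0,0]}
    - {"gripper": 1,"linear": [0.001,-0.002,-0.032],"delta_rot": [0,0,0]}
    - {"gripper": 1,"linear": [0.001,-0.002,-0.036],"delta_rot": [0,0,0]}
    - {"gripper": 1,"linear": [0.001,-0.002,-0.039],"delta_rot": [0,0,0]}
    - {"gripper": 1,"linear": [0.001,-0.002,-0.041],"delta_rot": [0,0,0]}
    - {"gripper": 1,"linear": [0.001,-0.002,-0.041],"delta_rot": [0,0,0]}

```text
clock: 8.8
position: [0.5385, 0.0843, 0.0256]
ee_rot: [0.0, 0.731, 0.683, 0.001]
contact_force: [-0.9, 0.0, -4.4]
width: 0.0451
gripper_force: 53.0
```

Emit:
send_rows:
  increments:
    - {"gripper": 1,"linear": [0,0.001,-0.001],"delta_rot": [0,0,0]}
    - {"gripper": 1,"linear": [0,0.001,-0.0025],"delta_rot": [0,0,0]}
    - {"gripper": 1,"linear": [0,0.001,-0.0025],"delta_rot": [0,0,0]}

```text
clock: 9.1
position: [0.5387, 0.0855, 0.0246]
ee_rot: [0.001, 0.73, 0.683, 0.001]
contact_force: [-2.5, -0.2, 6.7]
width: 0.0453
gripper_force: 54.4
```

Emit:
send_rows:
  increments:
    - {"gripper": -0.4,"linear": [0,0,0.001],"delta_rot": [0,0,0]}
    - {"gripper": -0.4,"linear": [0,0,0.001],"delta_rot": [0,0,0]}
    - {"gripper": -0.4,"linear": [0,0,0.001],"delta_rot": [0,0,0]}
    - {"gripper": -0.4,"linear": [0,0,0.03],"delta_rot": [0,0,0]}
    - {"gripper": -0.4,"linear": [0,0,0.08],"delta_rot": [0,0,0]}
    - {"gripper": -1,"linear": [0.005,-0.03,0.12],"delta_rot": [0,0,0.08]}
    - {"gripper": -1,"linear": [0.01,-0.08,0.13],"delta_rot": [0,0,0.16]}
    - {"gripper": -1,"linear": [0.015,-0.13,0.13],"delta_rot": [0,0,0.25]}

```text
clock: 9.9
position: [0.555, -0.044, 0.1557]
ee_rot: [0.003, 0.637, 0.771, 0.002]
contact_force: [0.7, 0.0, 0.4]
width: 0.0857
gripper_force: 0.0
```

Emit:
send_rows:
  increments:
    - {"gripper": -1,"linear": [0.005,-0.05,0],"delta_rot": [0,0,0.1]}
    - {"gripper": -1,"linear": [0.01,-0.1,0],"delta_rot": [0,0,0.2]}
    - {"gripper": -1,"linear": [0.015,-0.15,0],"delta_rot": [0,0,0.247]}
    - {"gripper": -1,"linear": [0.02,-0.2,-0.01],"delta_rot": [0,0,0.247]}
    - {"gripper": -1,"linear": [0.023,-0.245,-0.02],"delta_rot": [0,0,0.247]}
    - {"gripper": -1,"linear": [0.024,-0.266,-0.05],"delta_rot": [0,0,0.247]}
    - {"gripper": -1,"linear": [0.024,-0.266,-0.08],"delta_rot": [0,0,0.247]}

```text
clock: 10.6
position: [0.5775, -0.3138, 0.0718]
ee_rot: [0.002, 0.542, 0.841, -0.001]
contact_force: [-0.8, 0.1, 0.9]
width: 0.0853
gripper_force: 0.0
```

Emit:
send_rows:
  increments:
    - {"gripper": -1,"linear": [0.001,0.002,-0.04],"delta_rot": [0,0,0]}
    - {"gripper": -1,"linear": [0.001,0.002,-0.07],"delta_rot": [0,0,0]}
    - {"gripper": -1,"linear": [0.001,0.002,-0.084],"delta_rot": [0,0,0]}
    - {"gripper": 1,"linear": [0.001,0.002,-0.084],"delta_rot": [0,0,0]}
    - {"gripper": 1,"linear": [0.001,0.002,-0.084],"delta_rot": [0,0,0]}
    - {"gripper": 1,"linear": [0.001,0.002,-0.084],"delta_rot": [0,0,0]}
    - {"gripper": 1,"linear": [0.001,0.002,-0.084],"delta_rot": [0,0,0]}
    - {"gripper": 1,"linear": [0.001,0.002,-0.084],"delta_rot": [0,0,0]}

```text
clock: 11.4
position: [0.5791, -0.3081, -0.0092]
ee_rot: [0.002, 0.54, 0.842, -0.0]
contact_force: [-0.5, -0.9, 7.0]
width: 0.0451
gripper_force: 54.4
```

Emit:
send_rows:
  increments:
    - {"gripper": 1,"linear": [0,0,0.03],"delta_rot": [0,0,0]}
    - {"gripper": 1,"linear": [0,0,0.075],"delta_rot": [0,0,0]}
    - {"gripper": 1,"linear": [-0.01,0.01,0.12],"delta_rot": [0,0,-0.08]}
    - {"gripper": 1,"linear": [-0.02,0.03,0.16],"delta_rot": [0,0,-0.16]}
    - {"gripper": 1,"linear": [-0.03,0.06,0.185],"delta_rot": [0,0,-0.25]}
    - {"gripper": 1,"linear": [-0.035,0.105,0.19],"delta_rot": [0,0,-0.34]}
    - {"gripper": 1,"linear": [-0.04,0.15,0.19],"delta_rot": [0,0,-0.42]}
    - {"gripper": 1,"linear": [-0.045,0.195,0.19],"delta_rot": [0,0,-0.49]}

```text
clock: 12.2
position: [0.5319, -0.1101, 0.1787]
ee_rot: [0.0, 0.729, 0.684, 0.0]
contact_force: [0.5, -0.1, -3.1]
width: 0.0449
gripper_force: 53.3
```

Emit:
send_rows:
  increments:
    - {"gripper": 1,"linear": [-0.003,0.04,0],"delta_rot": [0,0,0]}
    - {"gripper": 1,"linear": [-0.003,0.075,0],"delta_rot": [0,0,0]}
    - {"gripper": 1,"linear": [-0.003,0.093,-0.02],"delta_rot": [0,0,0]}
    - {"gripper": 1,"linear": [-0.003,0.093,-0.06],"delta_rot": [0,0,0]}
    - {"gripper": 1,"linear": [-0.003,0.093,-0.1],"delta_rot": [0,0,0]}
    - {"gripper": 1,"linear": [-0.003,0.093,-0.13],"delta_rot": [0,0,0]}
    - {"gripper": 1,"linear": [-0.003,0.093,-0.13],"delta_rot": [0,0,0]}

```text
clock: 12.9
position: [0.525, -0.0178, 0.0444]
ee_rot: [-0.004, 0.728, 0.686, -0.003]
contact_force: [-1.6, 0.1, -4.1]
width: 0.0452
gripper_force: 53.3
```

Emit:
send_rows:
  increments:
    - {"gripper": 1,"linear": [0.002,-0.001,-0.01],"delta_rot": [0,0,0]}
    - {"gripper": 1,"linear": [0.002,-0.001,-0.014],"delta_rot": [0,0,0]}
    - {"gripper": 1,"linear": [0.002,-0.001,-0.017],"delta_rot": [0,0,0]}
    - {"gripper": 1,"linear": [0.002,-0.001,-0.017],"delta_rot": [0,0,0]}

```text
clock: 13.3
position: [0.5322, -0.0201, 0.0321]
ee_rot: [0.0, 0.728, 0.686, 0.0]
contact_force: [-0.0, -0.0, -3.9]
width: 0.0451
gripper_force: 53.4
```

Emit:
send_rows:
  increments:
    - {"gripper": 1,"linear": [-0.001,-0.001,-0.002],"delta_rot": [0,0,0]}
    - {"gripper": 1,"linear": [-0.001,-0.001,-0.004],"delta_rot": [0,0,0]}
    - {"gripper": 1,"linear": [-0.001,-0.001,-0.006],"delta_rot": [0,0,0]}
    - {"gripper": 1,"linear": [-0.001,-0.001,-0.006],"delta_rot": [0,0,0]}

```text
clock: 13.7
position: [0.531, -0.0211, 0.0278]
ee_rot: [0.001, 0.728, 0.686, 0.0]
contact_force: [-3.4, 0.0, 11.5]
width: 0.0449
gripper_force: 55.4
```

Emit:
send_rows:
  increments:
    - {"gripper": -0.4,"linear": [0,0,0.001],"delta_rot": [0,0,0]}
    - {"gripper": -0.4,"linear": [0,0,0.001],"delta_rot": [0,0,0]}
    - {"gripper": -0.4,"linear": [0,0,0.001],"delta_rot": [0,0,0]}
    - {"gripper": -0.4,"linear": [0,0,0.03],"delta_rot": [0,0,0]}
    - {"gripper": -0.4,"linear": [0,0,0.08],"delta_rot": [0,0,0]}
    - {"gripper": -1,"linear": [0,0,0.13],"delta_rot": [0,0,0]}
    - {"gripper": -1,"linear": [0,0.01,0.18],"delta_rot": [0,0,0]}
    - {"gripper": -1,"linear": [0,0.02,0.23],"delta_rot": [0,0,0]}

```text
clock: 14.5
position: [0.5305, -0.0013, 0.2555]
ee_rot: [0.0, 0.728, 0.685, 0.0]
contact_force: [1.1, -0.3, 1.0]
width: 0.0851
gripper_force: 0.0
```

Emit:
send_rows:
  increments:
    - {"gripper": -1,"linear": [0,0,0],"delta_rot": [0,0,0]}
    - {"gripper": -1,"linear": [0,0,0],"delta_rot": [0,0,0]}

```text
clock: 14.7
position: [0.5314, -0.0013, 0.2546]
ee_rot: [0.001, 0.728, 0.686, 0.001]
contact_force: [-0.6, -0.7, -0.1]
width: 0.0857
gripper_force: 0.0
```

Run:
```python
from h import *
i,K,M=cam("wrist"); np.savez("w4.npz",i=i,K=K,M=M); save("w4.png",i[0:300,:],None,1.25)
print(get_state()["position"],get_state()["ee_rot"])
d=np.load("top.npz")
```

```text
[ 0.5302784  -0.00131889  0.2528493 ] [-2.58509127e-04  7.27923551e-01  6.85658177e-01 -3.19491766e-04]
```

View pics/w4.png

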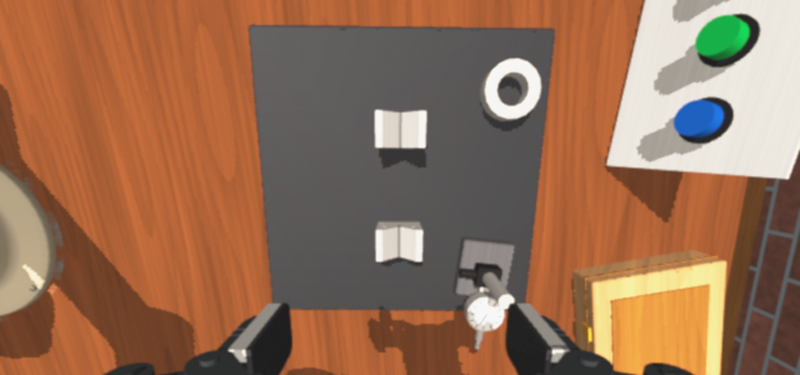

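Both V-blocks stand upright on the plate: left top face (375,111)–(425,149), right (377,224)–(421,262). The plate corners are (249,27), (553,30), (526,310), (273,310). The gauge base corners are (464,239), (514,245), (507,300), (457,291), and its plunger points to (477,349).

Run:
```python
from h import *
d=np.load("w4.npz"); K,M=d["K"],d["M"]
f=lambda q:[(u/1.25,v/1.25) for u,v in q]
print("plate",quad(K,M,f([(249,27),(553,30),(526,310),(273,310)]),.04))
print("VL",quad(K,M,f([(375,110),(427,110),(425,149),(376,149)]),.085))
print("VR",quad(K,M,f([(376,225),(423,225),(422,262),(376,262)]),.085))
print("base",quad(K,M,f([(464,239),(514,245),(507,300),(457,291)]),.06))
print("tip",px2w(K,M,f([(477,349)]),.082),"post top",px2w(K,M,f([(502,294)]),.14))
```

```text
plate (array([0.5365, 0.0332]), array([0.2944, 0.2947, 0.2991, 0.2966]), [-3.7, -93.7])
VL (array([0.5395, 0.085 ]), array([0.047 , 0.034 , 0.0455, 0.0339]), [-3.4, -94.1])
VR (array([ 0.5317, -0.0224]), array([0.0461, 0.0379, 0.0464, 0.0379]), [-3.5, -94.1])
base (array([ 0.6234, -0.0629]), array([0.0542, 0.0633, 0.0572, 0.0593]), [-12.4, -96.9])
tip [[ 0.60921204 -0.14616874  0.082     ]] post top [[ 0.61866267 -0.0589162   0.14      ]]
```

Run:
```python
from h import *
d=np.load("w1.npz"); K,M=d["K"],d["M"]
P=px2w(K,M,[(421,197),(304,222)],.09)[:,:2]; print(P, np.linalg.norm(P[0]-P[1]), P[1]+(P[0]-P[1])*85/190, np.degrees(np.arctan2(-(P[0]-P[1])[0],(P[0]-P[1])[1])))
```

```text
[[0.50199501 0.46314082]
 [0.47652964 0.27576404]] 0.18909929518630783 [0.48792204 0.35959049] -7.7393453085517345
```

Emit:
send_rows:
  increments:
    - {"gripper": -1,"linear": [-0.01,0.05,0],"delta_rot": [0,0,-0.045]}
    - {"gripper": -1,"linear": [-0.015,0.1,0],"delta_rot": [0,0,-0.045]}
    - {"gripper": -1,"linear": [-0.02,0.15,0],"delta_rot": [0,0,-0.045]}
    - {"gripper": -1,"linear": [-0.03,0.2,0],"delta_rot": [0,0,-0.045]}
    - {"gripper": -1,"linear": [-0.04,0.25,0],"delta_rot": [0,0,-0.045]}
    - {"gripper": -1,"linear": [-0.045,0.3,0],"delta_rot": [0,0,-0.045]}
    - {"gripper": -1,"linear": [-0.045,0.33,-0.02],"delta_rot": [0,0,-0.045]}
    - {"gripper": -1,"linear": [-0.045,0.33,-0.02],"delta_rot": [0,0,-0.045]}

```text
clock: 15.55
position: [0.4827, 0.3315, 0.2279]
ee_rot: [-0.002, 0.742, 0.671, -0.004]
contact_force: [-0.3, -0.8, -0.9]
width: 0.0856
gripper_force: 0.0
```

Run:
```python
from h import *
i,K,M=cam("wrist"); np.savez("w5.npz",i=i,K=K,M=M); save("w5.png",i[0:280,160:480],None,2.14)
print(get_state()["position"],get_state()["ee_rot"],w2px(K,M,[(.485,.357,.09)]))
```

```text
[0.48349394 0.32923116 0.22910872] [-0.00095906  0.74217676  0.67019134 -0.00403727] [[319.3274512  160.27859262]]
```

View pics/w5.png

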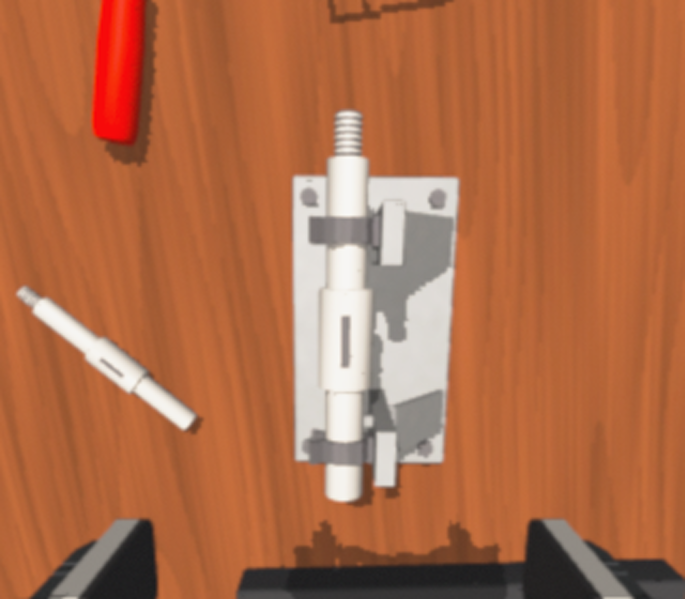

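The large shaft is in the clips, thread up (+y). Its thick part is at (346,341), thread tip (348,111) and plain end (344,499). The small decoy lies off to the left.

Run:
```python
from h import *
d=np.load("w5.npz"); K,M=d["K"],d["M"]
f=lambda q:[(160+u/2.14,v/2.14) for u,v in q]
P=px2w(K,M,f([(348,111),(344,498),(346,341),(345.5,289),(346,392)]),.09)[:,:2]; print(P.round(4)); v=P[0]-P[1]
print(np.linalg.norm(v), P[1]+v*85/190, (P[3]+P[4])/2, np.degrees(np.arctan2(-v[0],v[1])))
s=get_state(); w,x,y,z=s["ee_rot"]; Y=R.from_quat([x,y,z,w]).as_matrix(); print(s["position"],Y.round(3).tolist())
```

```text
[[0.499  0.4638]
 [0.4782 0.2726]
 [0.4877 0.3578]
 [0.4899 0.3836]
 [0.4851 0.3313]]
0.19229912570897859 [0.48750803 0.35814417] [0.48750383 0.35744968] -6.217255981433548
[0.48349394 0.32923116 0.22910872] [[0.102, 0.995, -0.007], [0.995, -0.102, -0.004], [-0.005, -0.007, -1.0]]
```

Emit:
send_rows:
  increments:
    - {"gripper": -1,"linear": [0.004,0.029,-0.03],"delta_rot": [0,0,0]}
    - {"gripper": -1,"linear": [0.004,0.029,-0.07],"delta_rot": [0,0,0]}
    - {"gripper": -1,"linear": [0.004,0.029,-0.11],"delta_rot": [0,0,0]}
    - {"gripper": -1,"linear": [0.004,0.029,-0.15],"delta_rot": [0,0,0]}
    - {"gripper": -1,"linear": [0.004,0.029,-0.175],"delta_rot": [0,0,0]}
    - {"gripper": -1,"linear": [0.004,0.029,-0.185],"delta_rot": [0,0,0]}
    - {"gripper": -1,"linear": [0.004,0.029,-0.185],"delta_rot": [0,0,0]}
  newtons: 70

```text
clock: 16.3
position: [0.4889, 0.3557, 0.0467]
ee_rot: [-0.0, 0.744, 0.669, -0.002]
contact_force: [-0.1, -0.5, 0.9]
width: 0.0856
gripper_force: 0.0
```

Emit:
send_rows:
  increments:
    - {"gripper": 1,"linear": [-0.001,0.001,-0.001],"delta_rot": [0,0,0]}
    - {"gripper": 1,"linear": [-0.001,0.001,-0.001],"delta_rot": [0,0,0]}
    - {"gripper": 1,"linear": [-0.001,0.001,-0.001],"delta_rot": [0,0,0]}
    - {"gripper": 1,"linear": [-0.001,0.001,-0.001],"delta_rot": [0,0,0]}
    - {"gripper": 1,"linear": [-0.001,0.001,-0.001],"delta_rot": [0,0,0]}
    - {"gripper": 1,"linear": [-0.001,0.001,-0.001],"delta_rot": [0,0,0]}

```text
clock: 16.9
position: [0.4882, 0.3591, 0.049]
ee_rot: [-0.0, 0.743, 0.669, 0.0]
contact_force: [-2.7, 0.1, 4.9]
width: 0.0254
gripper_force: 68.4
```

Width reads 25.4 mm on a 28 mm diameter, so the pads are pinching above the axis. I'll open, go 20 mm lower and regrip.

Emit:
send_rows:
  increments:
    - {"gripper": -0.6,"linear": [-0.001,0,0.0],"delta_rot": [0,0,0]}
    - {"gripper": -0.6,"linear": [-0.001,0,0.0],"delta_rot": [0,0,0]}
    - {"gripper": -0.6,"linear": [-0.001,0,0],"delta_rot": [0,0,0]}
    - {"gripper": -0.6,"linear": [-0.001,0,-0.01],"delta_rot": [0,0,0]}
    - {"gripper": -0.6,"linear": [-0.001,0,-0.02],"delta_rot": [0,0,0]}
    - {"gripper": -0.6,"linear": [-0.001,0,-0.02],"delta_rot": [0,0,0]}

```text
clock: 17.5
position: [0.4862, 0.3577, 0.0252]
ee_rot: [-0.0, 0.743, 0.669, -0.002]
contact_force: [-0.4, -0.2, -0.6]
width: 0.0685
gripper_force: 0.0
```

Emit:
send_rows:
  increments:
    - {"gripper": 1,"linear": [0,0,0],"delta_rot": [0,0,0]}
    - {"gripper": 1,"linear": [0,0,0],"delta_rot": [0,0,0]}
    - {"gripper": 1,"linear": [0,0,0],"delta_rot": [0,0,0]}
    - {"gripper": 1,"linear": [0,0,0],"delta_rot": [0,0,0]}
    - {"gripper": 1,"linear": [0,0,0],"delta_rot": [0,0,0]}

```text
clock: 18.0
position: [0.4881, 0.3588, 0.028]
ee_rot: [0.0, 0.743, 0.669, 0.001]
contact_force: [-0.1, -0.5, 1.4]
width: 0.0269
gripper_force: 68.6
```

Emit:
send_rows:
  increments:
    - {"gripper": 1,"linear": [-0.008,0.001,0],"delta_rot": [0,0,0]}
    - {"gripper": 1,"linear": [-0.018,0.002,0],"delta_rot": [0,0,0]}
    - {"gripper": 1,"linear": [-0.028,0.003,0],"delta_rot": [0,0,0]}
    - {"gripper": 1,"linear": [-0.038,0.004,0],"delta_rot": [0,0,0]}
    - {"gripper": 1,"linear": [-0.048,0.005,0],"delta_rot": [0,0,0]}
    - {"gripper": 1,"linear": [-0.058,0.006,0],"delta_rot": [0,0,0]}
    - {"gripper": 1,"linear": [-0.065,0.007,0],"delta_rot": [0,0,0]}
    - {"gripper": 1,"linear": [-0.065,0.007,0],"delta_rot": [0,0,0]}

```text
clock: 18.8
position: [0.4211, 0.3656, 0.0274]
ee_rot: [-0.0, 0.743, 0.669, -0.001]
contact_force: [0.0, 0.1, -6.9]
width: 0.0262
gripper_force: 69.7
```

Emit:
send_rows:
  increments:
    - {"gripper": 1,"linear": [0,0,0.02],"delta_rot": [0,0,0]}
    - {"gripper": 1,"linear": [0,0,0.06],"delta_rot": [0,0,0]}
    - {"gripper": 1,"linear": [0,-0.015,0.095],"delta_rot": [0,0,0.01]}
    - {"gripper": 1,"linear": [0.01,-0.05,0.11],"delta_rot": [0,0,0.02]}
    - {"gripper": 1,"linear": [0.02,-0.09,0.11],"delta_rot": [0,0,0.033]}
    - {"gripper": 1,"linear": [0.035,-0.13,0.11],"delta_rot": [0,0,0.033]}
    - {"gripper": 1,"linear": [0.05,-0.17,0.11],"delta_rot": [0,0,0.033]}
    - {"gripper": 1,"linear": [0.065,-0.21,0.11],"delta_rot": [0,0,0.033]}

```text
clock: 19.6
position: [0.4886, 0.1539, 0.1379]
ee_rot: [0.001, 0.732, 0.681, 0.001]
contact_force: [1.5, 0.9, -7.1]
width: 0.0261
gripper_force: 70.2
```

Emit:
send_rows:
  increments:
    - {"gripper": 1,"linear": [0.015,-0.04,0],"delta_rot": [0,0,0]}
    - {"gripper": 1,"linear": [0.03,-0.075,0],"delta_rot": [0,0,0]}
    - {"gripper": 1,"linear": [0.042,-0.105,0],"delta_rot": [0,0,0]}
    - {"gripper": 1,"linear": [0.049,-0.12,0],"delta_rot": [0,0,0]}
    - {"gripper": 1,"linear": [0.05,-0.123,-0.02],"delta_rot": [0,0,0]}
    - {"gripper": 1,"linear": [0.05,-0.123,-0.05],"delta_rot": [0,0,0]}
    - {"gripper": 1,"linear": [0.05,-0.123,-0.075],"delta_rot": [0,0,0]}
    - {"gripper": 1,"linear": [0.05,-0.123,-0.075],"delta_rot": [0,0,0]}

```text
clock: 20.4
position: [0.5342, 0.0331, 0.0592]
ee_rot: [-0.003, 0.732, 0.681, -0.003]
contact_force: [-1.4, 0.2, -6.0]
width: 0.026
gripper_force: 70.1
```

Emit:
send_rows:
  increments:
    - {"gripper": 1,"linear": [0.0005,-0.001,-0.015],"delta_rot": [0,0,0]}
    - {"gripper": 1,"linear": [0.0005,-0.001,-0.026],"delta_rot": [0,0,0]}
    - {"gripper": 1,"linear": [0.0005,-0.001,-0.032],"delta_rot": [0,0,0]}
    - {"gripper": 1,"linear": [0.0005,-0.001,-0.036],"delta_rot": [0,0,0]}
    - {"gripper": 1,"linear": [0.0005,-0.001,-0.036],"delta_rot": [0,0,0]}

```text
clock: 20.9
position: [0.5378, 0.0319, 0.0309]
ee_rot: [0.0, 0.732, 0.681, 0.0]
contact_force: [-9.6, 1.1, 20.1]
width: 0.026
gripper_force: 73.1
```

Contact came about 11 mm too high, with a sideways force. I'll look before pressing further.

Run:
```python
from h import *
a,K,M=cam("wrist"); b,K2,M2=cam("side"); np.savez("w6.npz",i=a,K=K,M=M); np.savez("s6.npz",i=b,K=K2,M=M2)
q=w2px(K2,M2,[(.5356,.0313,.082)])[0].astype(int); print(q, get_state()["position"],get_state()["contact_force"])
q2=w2px(K,M,[(.5356,.0313,.082)])[0]; print(q2)
cv2.imwrite("pics/c6.png",np.hstack([cv2.resize(a[60:310,220:420],(400,500)),cv2.resize(b[q[1]-50:q[1]+50,q[0]-40:q[0]+40],(400,500),interpolation=cv2.INTER_CUBIC)]))
```

```text
[342 194] [0.53786149 0.03197341 0.03091271] [-9.30623483  0.54063343 19.91754307]
[313.95119581 266.05765848]
```

View pics/c6.png

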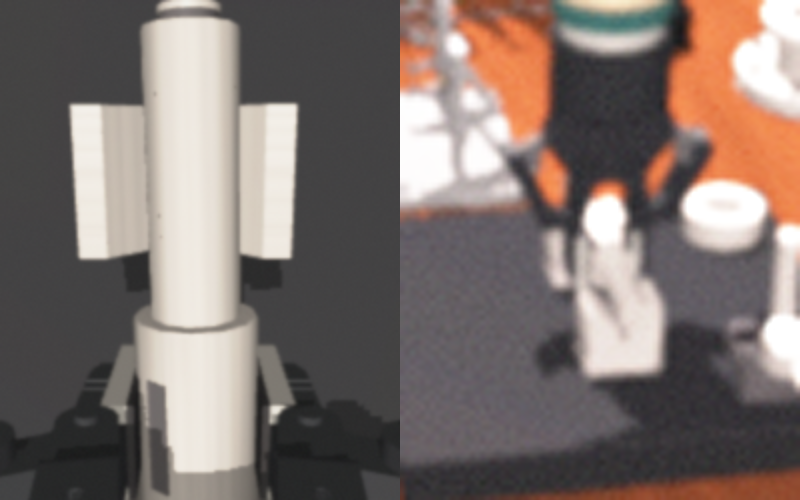

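Run:
```python
from h import *
d=np.load("s6.npz"); K,M=d["K"],d["M"]
yv=np.array([.069,.998,0]); m=np.array([.5365,.0315,0])
for z in (.082,.09,.1,.11): print("end",z,w2px(K,M,[m-.085*yv+[0,0,z],m-.039*yv-[.023,0,0]+[0,0,.085],m-.039*yv+[.023,0,0]+[0,0,.085],m-.071*yv-[.023,0,0]+[0,0,.085],m-.071*yv+[.023,0,0]+[0,0,.085],m-.071*yv+[.023,0,0]+[0,0,.04],m-.071*yv-[.023,0,0]+[0,0,.04]]).round(1).tolist())
print("obs end",302+205/5,144+222/5, "block corners: BR",302+(662-400)/5,144+372/5,"BL",302+(583-400)/5,144+376/5,"TR peak",302+(655-400)/5,144+290/5)
d=np.load("w6.npz"); K,M=d["K"],d["M"]
f=lambda q:[(220+u/2,60+v/2) for u,v in q]
print("VL",quad(K,M,f([(70,105),(297,105),(292,258),(79,258)]),.085))
for z in (.082,.09,.1): print(z,px2w(K,M,f([(142,22),(238,22),(152,318),(242,318)]),z)[:,:2].round(4).tolist())
print(get_state()["moment"])
```

```text
end 0.082 [[348.3, 208.6], [338.0, 201.0], [352.2, 199.3], [340.1, 206.3], [354.6, 204.5], [354.0, 216.9], [339.7, 218.8]]
end 0.09 [[348.4, 206.3], [338.0, 201.0], [352.2, 199.3], [340.1, 206.3], [354.6, 204.5], [354.0, 216.9], [339.7, 218.8]]
end 0.1 [[348.5, 203.5], [338.0, 201.0], [352.2, 199.3], [340.1, 206.3], [354.6, 204.5], [354.0, 216.9], [339.7, 218.8]]
end 0.11 [[348.6, 200.6], [338.0, 201.0], [352.2, 199.3], [340.1, 206.3], [354.6, 204.5], [354.0, 216.9], [339.7, 218.8]]
obs end 343.0 188.4 block corners: BR 354.4 218.4 BL 338.6 219.2 TR peak 353.0 202.0
VL (array([0.5391, 0.0856]), array([0.046 , 0.0318, 0.0462, 0.0318]), [-4.1, -93.7])
0.082 [[0.533, 0.118], [0.5522, 0.1167], [0.5292, 0.0556], [0.5497, 0.0541]]
0.09 [[0.5336, 0.1167], [0.5515, 0.1154], [0.5301, 0.0583], [0.5493, 0.0569]]
0.1 [[0.5344, 0.115], [0.5508, 0.1138], [0.5311, 0.0616], [0.5487, 0.0603]]
[-0.10660747  1.2621419  -0.00467206]
```

The wrist crop shows the shaft centred over the left vee but about 2–4 mm too far +x. It rides the +x flanks, which accounts for the force (-9.6, 0, 20). I'll shift -x, turn slightly and ease down.

Emit:
send_rows:
  increments:
    - {"gripper": 1,"linear": [-0.002,0,0.003],"delta_rot": [0,0,-0.01]}
    - {"gripper": 1,"linear": [-0.0035,0,0.003],"delta_rot": [0,0,-0.02]}
    - {"gripper": 1,"linear": [-0.0035,0,0.003],"delta_rot": [0,0,-0.02]}

```text
clock: 21.3
position: [0.5346, 0.0318, 0.0295]
ee_rot: [0.0, 0.739, 0.674, 0.0]
contact_force: [0.4, 0.8, -6.9]
width: 0.0261
gripper_force: 70.4
```

Emit:
send_rows:
  increments:
    - {"gripper": 1,"linear": [0,0,-0.002],"delta_rot": [0,0,0]}
    - {"gripper": 1,"linear": [0,0,-0.004],"delta_rot": [0,0,0]}
    - {"gripper": 1,"linear": [0,0,-0.005],"delta_rot": [0,0,0]}

```text
clock: 21.6
position: [0.535, 0.0317, 0.0282]
ee_rot: [0.0, 0.739, 0.674, 0.0]
contact_force: [-10.4, -0.3, 31.5]
width: 0.0263
gripper_force: 74.1
```

Emit:
send_rows:
  increments:
    - {"gripper": 1,"linear": [-0.001,0,0.004],"delta_rot": [0,0,0]}
    - {"gripper": 1,"linear": [-0.0025,0,0.004],"delta_rot": [0,0,0]}
    - {"gripper": 1,"linear": [-0.0025,0,0.002],"delta_rot": [0,0,0]}
    - {"gripper": 1,"linear": [-0.0025,0,0.0],"delta_rot": [0,0,0]}

```text
clock: 22.0
position: [0.5352, 0.0315, 0.0281]
ee_rot: [0.002, 0.739, 0.674, 0.002]
contact_force: [-6.3, 0.8, 35.9]
width: 0.0261
gripper_force: 74.8
```

Emit:
send_rows:
  increments:
    - {"gripper": 1,"linear": [0.001,0,0.003],"delta_rot": [0,0,0]}
    - {"gripper": 1,"linear": [0.001,0,0.003],"delta_rot": [0,0,0]}

```text
clock: 22.2
position: [0.5349, 0.0315, 0.0283]
ee_rot: [0.001, 0.739, 0.674, 0.001]
contact_force: [0.3, 0.1, 7.7]
width: 0.0266
gripper_force: 71.8
```

Run:
```python
from h import *
a,K,M=cam("wrist"); b,K2,M2=cam("side"); np.savez("w7.npz",i=a,K=K,M=M); np.savez("s7.npz",i=b,K=K2,M=M2)
s=get_state(); print(s["position"],s["contact_force"],s["moment"])
l=cv2.resize(a[60:310,240:400],(320,500)); r=cv2.resize(b[165:225,320:375],(458,500),interpolation=cv2.INTER_CUBIC)
cv2.imwrite("pics/c7.png",np.hstack([l,r]))
```

```text
[0.53493108 0.03147028 0.02837458] [0.47503509 0.15462974 8.2012324 ] [-0.05212208 -0.10702702  0.05703839]
```

View pics/c7.png

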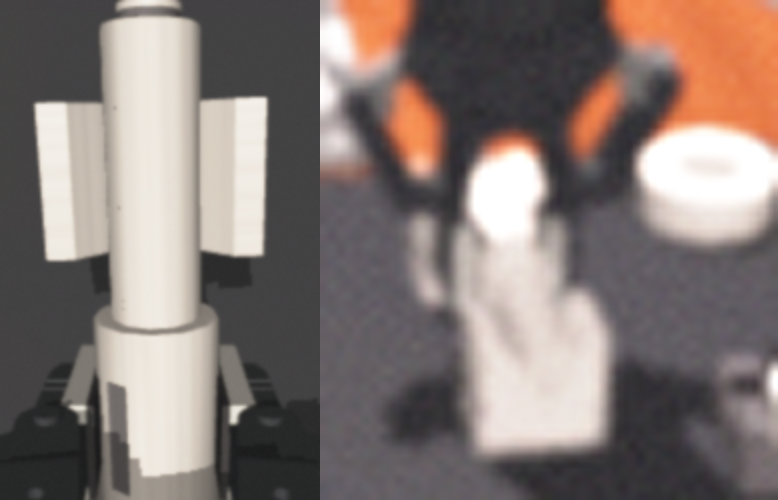

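Moments are near zero and the force is symmetric, so the shaft sits in both vees. The side crop shows its thick part at (503,241), as predicted for a seated shaft. I'll release and rise.

Emit:
send_rows:
  increments:
    - {"gripper": -0.4,"linear": [0,0,0.001],"delta_rot": [0,0,0]}
    - {"gripper": -0.4,"linear": [0,0,0.001],"delta_rot": [0,0,0]}
    - {"gripper": -0.4,"linear": [0,0,0.001],"delta_rot": [0,0,0]}
    - {"gripper": -0.4,"linear": [0,0,0.01],"delta_rot": [0,0,0]}
    - {"gripper": -0.4,"linear": [0,0,0.05],"delta_rot": [0,0,0]}
    - {"gripper": -0.4,"linear": [0,0,0.1],"delta_rot": [0,0,0]}
    - {"gripper": -1,"linear": [0,-0.03,0.14],"delta_rot": [0,0,0]}
    - {"gripper": -1,"linear": [0,-0.06,0.18],"delta_rot": [0,0,0]}

```text
clock: 23.1
position: [0.5331, -0.0284, 0.2101]
ee_rot: [0.001, 0.738, 0.675, 0.0]
contact_force: [0.7, -1.2, 0.9]
width: 0.085
gripper_force: 0.0
```

Emit:
send_rows:
  increments:
    - {"gripper": -1,"linear": [0,-0.02,0.03],"delta_rot": [0,0,0]}
    - {"gripper": -1,"linear": [0,-0.02,0.03],"delta_rot": [0,0,0]}
    - {"gripper": -1,"linear": [0,-0.02,0.03],"delta_rot": [0,0,0]}

```text
clock: 23.4
position: [0.5332, -0.0485, 0.2383]
ee_rot: [0.0, 0.739, 0.673, 0.001]
contact_force: [-0.2, 0.9, -0.4]
width: 0.0855
gripper_force: 0.0
```

Run:
```python
from h import *
i,K,M=cam("wrist"); np.savez("w8.npz",i=i,K=K,M=M); save("w8.png",i[0:300,:],None,1.25)
print(get_state()["position"],get_state()["ee_rot"])
```

```text
[ 0.53247676 -0.0479342   0.23702833] [-6.86363795e-04  7.38973147e-01  6.73734510e-01 -1.62153563e-04]
```

View pics/w8.png

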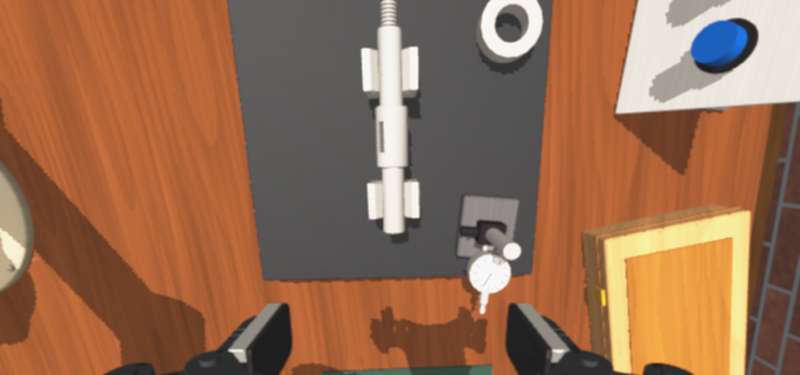

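The shaft is seated in both vees: thick part (391,107)–(391,166), plain end (394,233), thread up. The gauge post top is at (512,251), the dial at (489,272) and the tip at (482,311).

Run:
```python
from h import *
d=np.load("w8.npz"); K,M=d["K"],d["M"]
f=lambda q:[(u/1.25,v/1.25) for u,v in q]
S=px2w(K,M,f([(391.5,107),(391.5,166),(394,233),(389.5,27)]),.082)[:,:2]; print("thick ends, plain end, thread root",S.round(4).tolist())
v=S[3]-S[2]; print("len(170)",np.linalg.norm(v),"yaw",np.degrees(np.arctan2(-v[0],v[1])),"mid",(S[2]+S[3])/2,(S[0]+S[1])/2)
print("VL",quad(K,M,f([(362,49),(418,47),(418,95),(365,97)]),.085)); print("VR",quad(K,M,f([(367,180),(418,178),(419,217),(370,219)]),.085))
print("plate right edge",px2w(K,M,f([(264,280),(530,275)]),.04)[:,:2])
print("gauge base",quad(K,M,f([(464,194),(519,199),(514,263),(457,256)]),.06))
print("post top",px2w(K,M,f([(512,251)]),.14),"post bot",px2w(K,M,f([(488,233)]),.075),"tip",px2w(K,M,f([(482,311)]),.082),"dial",px2w(K,M,f([(489,272)]),.09))
d=np.load("top.npz"); print("stop",quad(d["K"],d["M"],[(395+u/4,150+v/4) for u,v in [(125,185),(175,243),(148,270),(97,208)]],.078))
```

```text
thick ends, plain end, thread root [[0.5375, 0.0562], [0.5326, 0.0066], [0.5289, -0.0552], [0.5419, 0.1176]]
len(170) 0.17338546711666103 yaw -4.309509183347695 mid [0.53538042 0.0311984 ] [0.53503409 0.03137456]
VL (array([0.5395, 0.083 ]), array([0.0463, 0.0368, 0.0453, 0.0369]), [-3.4, -93.7])
VR (array([ 0.5316, -0.0226]), array([0.0461, 0.0356, 0.0456, 0.0357]), [-3.1, -92.6])
plate right edge [[ 0.37931728 -0.10375916]
 [ 0.67232483 -0.1255273 ]]
gauge base (array([ 0.6235, -0.0646]), array([0.0547, 0.066 , 0.0598, 0.0635]), [-11.6, -97.0])
post top [[ 0.62242846 -0.06599934  0.14      ]] post bot [[ 0.61927733 -0.06529164  0.075     ]] tip [[ 0.60928476 -0.14342044  0.082     ]] dial [[ 0.6155765  -0.09982121  0.09      ]]
stop (array([ 0.4618, -0.3064]), array([0.0492, 0.0249, 0.0515, 0.0237]), [-141.6, 130.7])
```

Emit:
send_rows:
  increments:
    - {"gripper": -1,"linear": [0.045,-0.01,0],"delta_rot": [0,0,-0.058]}
    - {"gripper": -1,"linear": [0.085,-0.0175,0],"delta_rot": [0,0,-0.058]}
    - {"gripper": -1,"linear": [0.089,-0.0175,-0.04],"delta_rot": [0,0,-0.058]}
    - {"gripper": -1,"linear": [0.089,-0.0175,-0.08],"delta_rot": [0,0,-0.058]}
    - {"gripper": -1,"linear": [0.089,-0.0175,-0.107],"delta_rot": [0,0,-0.058]}
    - {"gripper": -1,"linear": [0.089,-0.0175,-0.107],"delta_rot": [0,0,-0.058]}

```text
clock: 24.05
position: [0.6175, -0.0637, 0.124]
ee_rot: [-0.006, 0.758, 0.653, -0.004]
contact_force: [-0.0, 0.4, 0.7]
width: 0.0856
gripper_force: 0.0
```

Emit:
send_rows:
  increments:
    - {"gripper": -1,"linear": [0.001,-0.001,-0.02],"delta_rot": [0,0,0]}
    - {"gripper": -1,"linear": [0.001,-0.001,-0.04],"delta_rot": [0,0,0]}
    - {"gripper": -1,"linear": [0.001,-0.001,-0.058],"delta_rot": [0,0,0]}
    - {"gripper": -1,"linear": [0.001,-0.001,-0.058],"delta_rot": [0,0,0]}
  newtons: 80

```text
clock: 24.45
position: [0.6215, -0.0658, 0.0708]
ee_rot: [-0.002, 0.758, 0.652, -0.001]
contact_force: [-0.6, 0.3, -0.2]
width: 0.0855
gripper_force: 0.0
```

Emit:
send_rows:
  increments:
    - {"gripper": 1,"linear": [0,0,0],"delta_rot": [0,0,0]}
    - {"gripper": 1,"linear": [0,0,0],"delta_rot": [0,0,0]}
    - {"gripper": 1,"linear": [0,0,0],"delta_rot": [0,0,0]}
    - {"gripper": 1,"linear": [0,0,0],"delta_rot": [0,0,0]}
    - {"gripper": 1,"linear": [0,0,0],"delta_rot": [0,0,0]}
    - {"gripper": 1,"linear": [0,0,0],"delta_rot": [0,0,0]}
    - {"gripper": 1,"linear": [0,0,0],"delta_rot": [0,0,0]}

```text
clock: 25.15
position: [0.6226, -0.0667, 0.0732]
ee_rot: [-0.0, 0.758, 0.652, -0.0]
contact_force: [-4.3, 1.1, 5.9]
width: 0.0124
gripper_force: 77.9
```

Emit:
send_rows:
  increments:
    - {"gripper": 1,"linear": [0,0,0.01],"delta_rot": [0,0,0]}
    - {"gripper": 1,"linear": [0,0,0.03],"delta_rot": [0,0,0]}
    - {"gripper": 1,"linear": [0,0,0.06],"delta_rot": [0,0,0]}
    - {"gripper": 1,"linear": [0,0,0.06],"delta_rot": [0,0,0]}

```text
clock: 25.55
position: [0.6264, -0.0675, 0.1356]
ee_rot: [0.003, 0.758, 0.652, 0.002]
contact_force: [2.4, 0.1, -6.7]
width: 0.0117
gripper_force: 78.4
```

Emit:
send_rows:
  increments:
    - {"gripper": 1,"linear": [0.006,0.005,0],"delta_rot": [0,0,-0.1]}
    - {"gripper": 1,"linear": [0.012,0.015,0],"delta_rot": [0,0,-0.23]}
    - {"gripper": 1,"linear": [0.018,0.028,0],"delta_rot": [0,0,-0.37]}
    - {"gripper": 1,"linear": [0.022,0.04,0],"delta_rot": [0,0,-0.51]}
    - {"gripper": 1,"linear": [0.025,0.054,0],"delta_rot": [0,0,-0.65]}
    - {"gripper": 1,"linear": [0.025,0.068,0],"delta_rot": [0,0,-0.79]}
    - {"gripper": 1,"linear": [0.025,0.08,0],"delta_rot": [0,0,-0.93]}
    - {"gripper": 1,"linear": [0.025,0.09,0],"delta_rot": [0,0,-1.07]}

```text
clock: 26.35
position: [0.6471, 0.0241, 0.1297]
ee_rot: [-0.001, 0.985, 0.172, -0.002]
contact_force: [0.5, 0.3, -7.5]
width: 0.0116
gripper_force: 78.4
```

Emit:
send_rows:
  increments:
    - {"gripper": 1,"linear": [0,0,0],"delta_rot": [0,0,-0.14]}
    - {"gripper": 1,"linear": [0,0,0],"delta_rot": [0,0,-0.26]}
    - {"gripper": 1,"linear": [0,0,0],"delta_rot": [0,0,-0.36]}
    - {"gripper": 1,"linear": [0,0,0],"delta_rot": [0,0,-0.419]}
    - {"gripper": 1,"linear": [0,0,0],"delta_rot": [0,0,-0.419]}
    - {"gripper": 1,"linear": [0,0,0],"delta_rot": [0,0,-0.419]}

```text
clock: 26.95
position: [0.6475, 0.0232, 0.1307]
ee_rot: [-0.0, 0.999, -0.033, -0.001]
contact_force: [-1.3, -0.4, -6.0]
width: 0.012
gripper_force: 78.4
```

Run:
```python
from h import *
s=get_state(); w,x,y,z=s["ee_rot"]; Y=R.from_quat([x,y,z,w]).as_matrix(); print(s["position"],"yaw",np.degrees(np.arctan2(Y[1,1],Y[0,1])),Y[:,2].round(3),s["contact_force"],s["width"])
i,K,M=cam("wrist"); np.savez("w9.npz",i=i,K=K,M=M); t,K2,M2=cam("top"); np.savez("top9.npz",i=t,K=K2,M=M2)
# where the wrist/top views should show the shaft and the tip
print(w2px(K,M,[(.5352,.0313,.082),(.6329,.0241,.12)]),w2px(K2,M2,[(.5352,.0313,.082)]))
l=cv2.resize(i[100:400,170:470],(400,400)); r=cv2.resize(t[130:210,240:320],(400,400),interpolation=cv2.INTER_CUBIC); cv2.imwrite("pics/c9.png",np.hstack([l,r]))
```

```text
[0.64750601 0.02317637 0.1307421 ] yaw -93.83815332816995 [-0.003  0.    -1.   ] [-1.34022484 -0.40086454 -5.97312122] 0.011967980796845579
[[318.19387102 323.45046532]
 [318.87376298 241.20853017]] [[297.76997438 180.50450926]]
```

View pics/c9.png

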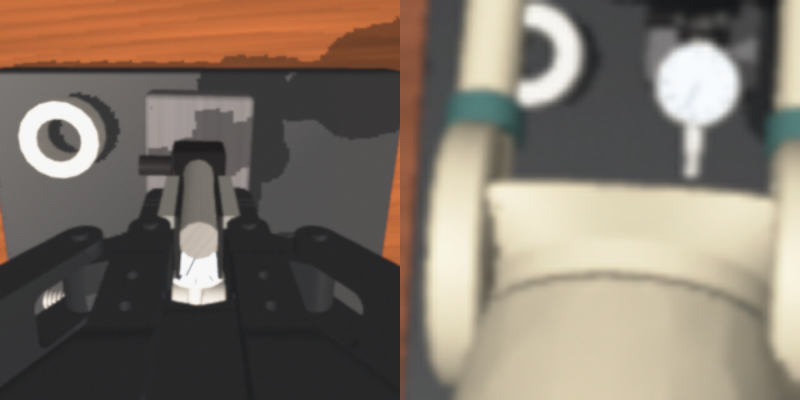

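The wrist crop shows the base square at (147,92)–(253,195) and the ring clear at (60,140). The top crop shows the dial at (698,82) and the tip at (691,177), so the plunger now points at the shaft.

Run:
```python
from h import *
d=np.load("top9.npz"); P=px2w(d["K"],d["M"],[(240+(691-400)/5,130+177/5),(240+(698-400)/5,130+82/5)],.141)[:,:2]; print("tip,dial",P,np.degrees(np.arctan2(*(P[1]-P[0])[::-1])))
m=np.array([.5352,.0313]); u=np.array([np.cos(-.073),np.sin(-.073)]); n=np.array([-u[1],u[0]])
print("tip rel shaft (along x, along y)",(P[0]-m)@u,(P[0]-m)@n)
p=get_state()["position"][:2]; print("post rel",(p-m)@u,(p-m)@n)
d=np.load("w9.npz"); g=lambda q:[(170+u*.75,100+v*.75) for u,v in q]
print("base",quad(d["K"],d["M"],g([(147,92),(253,97),(250,188),(145,188)]),.119))
```

```text
tip,dial [[0.56486683 0.02808672]
 [0.61195536 0.02387092]] -5.116008002621612
tip rel shaft (along x, along y) 0.02982217917027797 -0.0010409639971709372
post rel 0.11295408057016725 8.167118520025622e-05
base (array([0.6575, 0.0223]), array([0.0524, 0.0486, 0.0555, 0.0511]), [-95.2, 174.6])
```

Emit:
send_rows:
  increments:
    - {"gripper": 1,"linear": [0,0,-0.02],"delta_rot": [0,0,0]}
    - {"gripper": 1,"linear": [0,0,-0.04],"delta_rot": [0,0,0]}
    - {"gripper": 1,"linear": [0,0,-0.052],"delta_rot": [0,0,0]}
    - {"gripper": 1,"linear": [0,0,-0.055],"delta_rot": [0,0,0]}
    - {"gripper": 1,"linear": [-0.006,0.0,-0.055],"delta_rot": [0,0,0]}
    - {"gripper": 1,"linear": [-0.013,0.001,-0.055],"delta_rot": [0,0,0]}
    - {"gripper": 1,"linear": [-0.013,0.001,-0.055],"delta_rot": [0,0,0]}
    - {"gripper": 1,"linear": [-0.013,0.001,-0.055],"delta_rot": [0,0,0]}

```text
clock: 27.85
position: [0.6356, 0.0242, 0.0786]
ee_rot: [0.0, 0.999, -0.034, 0.001]
contact_force: [0.4, -0.7, -7.5]
width: 0.0119
gripper_force: 78.5
```

Emit:
send_rows:
  increments:
    - {"gripper": 1,"linear": [-0.001,0,-0.002],"delta_rot": [0,0,0]}
    - {"gripper": 1,"linear": [-0.001,0,-0.004],"delta_rot": [0,0,0]}
    - {"gripper": 1,"linear": [-0.001,0,-0.005],"delta_rot": [0,0,0]}
    - {"gripper": 1,"linear": [-0.001,0,-0.005],"delta_rot": [0,0,0]}

```text
clock: 28.25
position: [0.6345, 0.0243, 0.0732]
ee_rot: [-0.0, 0.999, -0.034, 0.0]
contact_force: [-1.6, 1.5, -2.7]
width: 0.0118
gripper_force: 79.2
```

Emit:
send_rows:
  increments:
    - {"gripper": 1,"linear": [0,0,-0.001],"delta_rot": [0,0,0]}
    - {"gripper": 1,"linear": [0,0,-0.0015],"delta_rot": [0,0,0]}
    - {"gripper": 1,"linear": [0,0,-0.0015],"delta_rot": [0,0,0]}

```text
clock: 28.55
position: [0.6347, 0.0244, 0.0731]
ee_rot: [-0.0, 0.999, -0.034, 0.001]
contact_force: [-4.1, 2.0, 6.6]
width: 0.012
gripper_force: 80.1
```

Emit:
send_rows:
  increments:
    - {"gripper": 0,"linear": [0,0,0],"delta_rot": [0,0,0]}
    - {"gripper": -0.2,"linear": [0,0,0],"delta_rot": [0,0,0]}
    - {"gripper": -0.2,"linear": [0,0,0],"delta_rot": [0,0,0]}
    - {"gripper": -0.2,"linear": [0,0,0.02],"delta_rot": [0,0,0]}
    - {"gripper": -0.2,"linear": [0,0,0.05],"delta_rot": [0,0,0]}
    - {"gripper": -0.2,"linear": [0,0,0.09],"delta_rot": [0,0,0]}
    - {"gripper": -0.2,"linear": [0,0,0.13],"delta_rot": [0,0,0]}
    - {"gripper": -0.2,"linear": [0,0,0.16],"delta_rot": [0,0,0]}

```text
clock: 29.35
position: [0.6353, 0.024, 0.2339]
ee_rot: [0.0, 0.999, -0.034, 0.002]
contact_force: [1.1, 0.6, 0.0]
width: 0.0513
gripper_force: 0.0
```

Emit:
send_rows:
  increments:
    - {"gripper": -1,"linear": [-0.01,-0.04,0],"delta_rot": [0,0,0.14]}
    - {"gripper": -1,"linear": [-0.025,-0.08,0],"delta_rot": [0,0,0.28]}
    - {"gripper": -1,"linear": [-0.04,-0.12,0],"delta_rot": [0,0,0.42]}
    - {"gripper": -1,"linear": [-0.055,-0.16,0],"delta_rot": [0,0,0.56]}
    - {"gripper": -1,"linear": [-0.07,-0.195,0],"delta_rot": [0,0,0.7]}
    - {"gripper": -1,"linear": [-0.085,-0.23,0],"delta_rot": [0,0,0.84]}
    - {"gripper": -1,"linear": [-0.1,-0.265,0],"delta_rot": [0,0,0.98]}
    - {"gripper": -1,"linear": [-0.115,-0.3,0],"delta_rot": [0,0,1.12]}

```text
clock: 30.15
position: [0.5187, -0.2775, 0.2311]
ee_rot: [0.0, 0.863, 0.504, 0.0]
contact_force: [1.0, 0.2, 0.3]
width: 0.0854
gripper_force: 0.0
```

Emit:
send_rows:
  increments:
    - {"gripper": -1,"linear": [-0.01,-0.02,0],"delta_rot": [0,0,0.14]}
    - {"gripper": -1,"linear": [-0.02,-0.04,0],"delta_rot": [0,0,0.28]}
    - {"gripper": -1,"linear": [-0.03,-0.06,0],"delta_rot": [0,0,0.42]}
    - {"gripper": -1,"linear": [-0.04,-0.07,0],"delta_rot": [0,0,0.56]}
    - {"gripper": -1,"linear": [-0.04,-0.07,0],"delta_rot": [0,0,0.7]}
    - {"gripper": -1,"linear": [-0.04,-0.07,0],"delta_rot": [0,0,0.84]}
    - {"gripper": -1,"linear": [-0.04,-0.07,0],"delta_rot": [0,0,0.98]}
    - {"gripper": -1,"linear": [-0.04,-0.07,0],"delta_rot": [0,0,1.12]}

```text
clock: 30.95
position: [0.4793, -0.3462, 0.231]
ee_rot: [0.0, 0.464, 0.886, -0.0]
contact_force: [-0.0, -0.5, 0.6]
width: 0.0858
gripper_force: 0.0
```

Run:
```python
from h import *
s=get_state(); w,x,y,z=s["ee_rot"]; Y=R.from_quat([x,y,z,w]).as_matrix(); print(s["position"],"yaw",np.degrees(np.arctan2(Y[1,1],Y[0,1])),s["clock"])
i,K,M=cam("wrist"); np.savez("w10.npz",i=i,K=K,M=M)
c=w2px(K,M,[(.4618,-.3064,.078)])[0]; print("expect",c)
g=i.min(2); m=(g>150).astype(np.uint8); m[:, :int(c[0]-80)]=0; m[:,int(c[0]+80):]=0; m[:max(0,int(c[1]-80))]=0; m[int(c[1]+80):]=0
m=cv2.morphologyEx(m,cv2.MORPH_CLOSE,cv2.getStructuringElement(cv2.MORPH_ELLIPSE,(9,9)))
for q in sorted(cv2.findContours(m,0,2)[0],key=cv2.contourArea)[::-1][:3]:
    b=cv2.boxPoints(cv2.minAreaRect(q)); print(cv2.contourArea(q),b.round(1).tolist(),quad(K,M,b,.078))
```

```text
[ 0.47930783 -0.34622034  0.23096158] yaw 34.74669538613692 30.95
expect [325.74778502 143.67912934]
1024.0 [[307.0, 130.0], [352.0, 130.0], [352.0, 154.0], [307.0, 154.0]] (array([ 0.4643, -0.3026]), array([0.0502, 0.0266, 0.0513, 0.0266]), [34.7, -54.7])
```

The numeric segmentation of the stop's top face gives centre (0.4643, -0.3026), 50 x 26 mm, yaw about 35°, aligned with the tool. Descending to grip.

Emit:
send_rows:
  increments:
    - {"gripper": -1,"linear": [-0.015,0.0435,0],"delta_rot": [0,0,0.02]}
    - {"gripper": -1,"linear": [-0.015,0.0435,-0.05],"delta_rot": [0,0,0.02]}
    - {"gripper": -1,"linear": [-0.015,0.0435,-0.1],"delta_rot": [0,0,0.02]}
    - {"gripper": -1,"linear": [-0.015,0.0435,-0.145],"delta_rot": [0,0,0.02]}
    - {"gripper": -1,"linear": [-0.015,0.0435,-0.185],"delta_rot": [0,0,0.02]}
    - {"gripper": -1,"linear": [-0.015,0.0435,-0.22],"delta_rot": [0,0,0.02]}
    - {"gripper": -1,"linear": [-0.015,0.0435,-0.231],"delta_rot": [0,0,0.02]}
    - {"gripper": -1,"linear": [-0.015,0.0435,-0.231],"delta_rot": [0,0,0.02]}
  newtons: 60

```text
clock: 31.8
position: [0.4635, -0.3018, -0.0013]
ee_rot: [-0.002, 0.458, 0.889, 0.0]
contact_force: [-0.0, -0.7, 0.6]
width: 0.0849
gripper_force: 0.0
```

Emit:
send_rows:
  increments:
    - {"gripper": 1,"linear": [0,0,0],"delta_rot": [0,0,0]}
    - {"gripper": 1,"linear": [0,0,0],"delta_rot": [0,0,0]}
    - {"gripper": 1,"linear": [0,0,0],"delta_rot": [0,0,0]}
    - {"gripper": 1,"linear": [0,0,0],"delta_rot": [0,0,0]}
    - {"gripper": 1,"linear": [0,0,0],"delta_rot": [0,0,0]}

```text
clock: 32.3
position: [0.4656, -0.3038, 0.0022]
ee_rot: [0.002, 0.457, 0.889, -0.001]
contact_force: [-1.2, -1.1, 7.1]
width: 0.0495
gripper_force: 63.3
```

Emit:
send_rows:
  increments:
    - {"gripper": 1,"linear": [0,0,0.03],"delta_rot": [0,0,0]}
    - {"gripper": 1,"linear": [0,0,0.07],"delta_rot": [0,0,0]}
    - {"gripper": 1,"linear": [0.005,0.02,0.11],"delta_rot": [0,0,-0.1]}
    - {"gripper": 1,"linear": [0.015,0.055,0.12],"delta_rot": [0,0,-0.22]}
    - {"gripper": 1,"linear": [0.027,0.095,0.12],"delta_rot": [0,0,-0.34]}
    - {"gripper": 1,"linear": [0.039,0.135,0.12],"delta_rot": [0,0,-0.46]}
    - {"gripper": 1,"linear": [0.05,0.175,0.12],"delta_rot": [0,0,-0.58]}
    - {"gripper": 1,"linear": [0.06,0.205,0.12],"delta_rot": [0,0,-0.691]}

```text
clock: 33.1
position: [0.5233, -0.0944, 0.1197]
ee_rot: [-0.001, 0.733, 0.68, 0.0]
contact_force: [0.7, 0.1, -5.7]
width: 0.0495
gripper_force: 64.7
```

Emit:
send_rows:
  increments:
    - {"gripper": 1,"linear": [0.003,0.02,0],"delta_rot": [0,0,0]}
    - {"gripper": 1,"linear": [0.003,0.024,-0.01],"delta_rot": [0,0,0]}
    - {"gripper": 1,"linear": [0.003,0.024,-0.03],"delta_rot": [0,0,0]}
    - {"gripper": 1,"linear": [0.003,0.024,-0.055],"delta_rot": [0,0,0]}
    - {"gripper": 1,"linear": [0.003,0.024,-0.072],"delta_rot": [0,0,0]}
    - {"gripper": 1,"linear": [0.003,0.024,-0.072],"delta_rot": [0,0,0]}

```text
clock: 33.7
position: [0.5237, -0.0732, 0.0449]
ee_rot: [-0.003, 0.732, 0.682, -0.002]
contact_force: [0.2, -0.5, -5.3]
width: 0.0497
gripper_force: 64.6
```

Run:
```python
from h import *
s=get_state(); w,x,y,z=s["ee_rot"]; Y=R.from_quat([x,y,z,w]).as_matrix(); print(s["position"],"yaw",np.degrees(np.arctan2(Y[1,1],Y[0,1])),s["contact_force"],s["moment"])
```

```text
[ 0.52365518 -0.07315597  0.04494805] yaw -4.033133957661205 [ 0.21193049 -0.49089061 -5.31973858] [ 0.06464112  0.05201606 -0.02931588]
```

Emit:
send_rows:
  increments:
    - {"gripper": 1,"linear": [0.001,0,-0.003],"delta_rot": [0,0,0]}
    - {"gripper": 1,"linear": [0.001,0,-0.006],"delta_rot": [0,0,0]}
    - {"gripper": 1,"linear": [0.001,0,-0.008],"delta_rot": [0,0,0]}
    - {"gripper": 1,"linear": [0.001,0,-0.0095],"delta_rot": [0,0,0]}
    - {"gripper": 1,"linear": [0.001,0,-0.0095],"delta_rot": [0,0,0]}

```text
clock: 34.2
position: [0.5287, -0.0735, 0.0392]
ee_rot: [0.001, 0.731, 0.682, 0.0]
contact_force: [-0.9, -0.3, -2.6]
width: 0.0496
gripper_force: 65.0
```

Emit:
send_rows:
  increments:
    - {"gripper": 1,"linear": [0,0,-0.001],"delta_rot": [0,0,0]}
    - {"gripper": 1,"linear": [0,0,-0.0015],"delta_rot": [0,0,0]}
    - {"gripper": 1,"linear": [0,0,-0.0015],"delta_rot": [0,0,0]}

```text
clock: 34.5
position: [0.5287, -0.0735, 0.0392]
ee_rot: [0.001, 0.731, 0.682, 0.0]
contact_force: [-3.1, 1.6, 8.9]
width: 0.0494
gripper_force: 66.4
```

Emit:
send_rows:
  increments:
    - {"gripper": -0.5,"linear": [0,0,0.001],"delta_rot": [0,0,0]}
    - {"gripper": -0.5,"linear": [0,0,0.001],"delta_rot": [0,0,0]}
    - {"gripper": -0.5,"linear": [0,0,0.001],"delta_rot": [0,0,0]}
    - {"gripper": -0.5,"linear": [0,0,0.03],"delta_rot": [0,0,0]}
    - {"gripper": -0.5,"linear": [0,0,0.08],"delta_rot": [0,0,0]}
    - {"gripper": -0.5,"linear": [0,0,0.13],"delta_rot": [0,0,0]}
    - {"gripper": -0.5,"linear": [0,0,0.18],"delta_rot": [0,0,0]}
    - {"gripper": -0.5,"linear": [0,-0.02,0.22],"delta_rot": [0,0,0]}

```text
clock: 35.3
position: [0.5288, -0.0919, 0.2604]
ee_rot: [0.001, 0.731, 0.683, 0.001]
contact_force: [0.7, -0.9, 0.4]
width: 0.0642
gripper_force: 0.0
```

Emit:
send_rows:
  increments:
    - {"gripper": -0.5,"linear": [0,0.01,0.03],"delta_rot": [0,0,0]}
    - {"gripper": -0.5,"linear": [0,0.03,0.05],"delta_rot": [0,0,0]}
    - {"gripper": -0.5,"linear": [0,0.03,0.05],"delta_rot": [0,0,0]}

```text
clock: 35.6
position: [0.5299, -0.0622, 0.3104]
ee_rot: [0.003, 0.731, 0.683, 0.002]
contact_force: [-0.4, -0.9, -1.2]
width: 0.0642
gripper_force: 0.0
```

Run:
```python
from h import *
i,K,M=cam("wrist"); np.savez("w11.npz",i=i,K=K,M=M); save("w11.png",i[0:260,160:480],None,2.3)
print(get_state()["position"],get_state()["ee_rot"])
```

```text
[ 0.52895739 -0.06310157  0.30821416] [0.00144974 0.73093859 0.68244123 0.00080457]
```

View pics/w11.png

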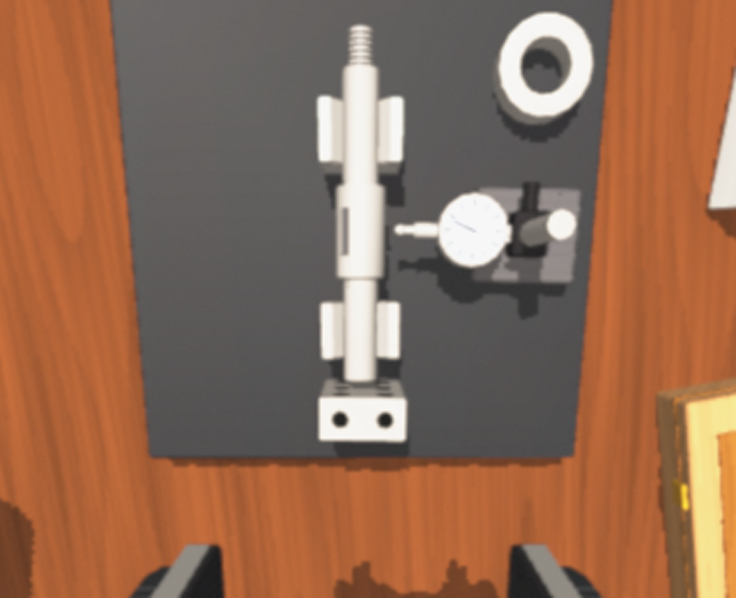

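The final layout looks right. The plunger tip (396,229) is about 8 mm short of the thick part (edge 383, middle row 231). The stop's top face (320,395)–(406,440) is close to the plain end (360,381), and both V-blocks sit under the journals. I'll check the numbers, then hand in.

Run:
```python
from h import *
d=np.load("w11.npz"); K,M=d["K"],d["M"]; f=lambda q:[(160+u/2.3,v/2.3) for u,v in q]
S=px2w(K,M,f([(360,67),(361,381),(360,185),(360,277)]),.082)[:,:2]; v=(S[0]-S[1]); n=v/np.linalg.norm(v); u=np.array([n[1],-n[0]]); m=(S[0]+S[1])/2
print("len",np.linalg.norm(v),"mid",m,(S[2]+S[3])/2,"yaw",np.degrees(np.arctan2(-n[0],n[1])))
for k,q,z in [("stop",[(320,396),(404,396),(406,441),(319,440)],.115),("VL",[(318,97),(404,97),(403,162),(319,162)],.085),("VR",[(321,303),(399,303),(399,358),(321,358)],.085)]:
    c,L,y=quad(K,M,f(q),z); print(k,"x",((c-m)@u).round(4),"y",((c-m)@n).round(4),L,y)
for k,q,z in [("post",(561,225),.14),("tip",(396,229),.082)]:
    c=px2w(K,M,f([q]),z)[0,:2]; print(k,((c-m)@u).round(4),((c-m)@n).round(4))
P=px2w(K,M,f([(150,457),(574,457)]),.04)[:,:2]; e=P[1]-P[0]; yaw=np.arctan2(e[1],e[0]); print("plate centre",P.mean(0)+.15*np.array([-np.sin(yaw),np.cos(yaw)]),np.degrees(yaw))
```

```text
len 0.17261171687137278 mid [0.5355305  0.03105695] [0.53527583 0.03181951] yaw -3.836864451700241
stop x 0.0007 y -0.1031 [0.0478 0.0264 0.0504 0.0257] [-4.4, -93.3]
VL x 0.0004 y 0.0542 [0.0473 0.033  0.0473 0.033 ] [-3.8, -94.0]
VR x -0.0005 y -0.0557 [0.0462 0.0324 0.0472 0.0324] [-4.0, -94.0]
post 0.0997 -0.0003
tip 0.0206 0.0023
plate centre [0.53726718 0.03516412] -4.040346860677639
```

All values are well inside the limits, so I'm handing in.

```bash
python3 -c "
from rig import sign_off; print(sign_off())"
```

```text
the job is handed in; nothing more can be done
None
```

The job is handed in, and the verdict was not shown to me: in the last wrist picture the shaft sat in both V-blocks with its thread to the left, the stop was about 6 mm off the plain end, the gauge tip was about 7 mm short of the thick part's middle, the arm was clear, and my measurements were all inside the limits.

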